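Clear the marking stand and load the long bush

ROBOT

A 6-joint arm with a two-finger parallel gripper is mounted at the origin on the work surface. World frame = base frame: x ahead of the robot, y to its left, z up, the work surface at z = 0. Lengths are in m, angles in rad, forces in N, time in s.
With the tool pointing down it reaches from about 0.3 to 0.875 m from the base axis. Payload 6.4 kg.
Tool frame: the origin (TCP) lies between the finger pads; the fingertips stand 25 mm ahead of it and the grasp point (between the pads) lies 6 mm ahead of it; z points along the fingers, y is the line along which they close (so a half turn about z gives the same grasp; the last joint's range is limited). The gripper opens to 85 mm and grips with 20 to 120 N. Pads are 22 mm wide; open, the fingers measure 114 mm over their backs; the gripper's body (76 mm by 85 mm) begins 54 mm behind the grasp point. The pads swing forward as they close: fully open they stand 13 mm farther back than shut.
Start: joints at [-1.394, 0.181, 1.607, -0, 1.354, -0.206], TCP at [0.215, -0.533, 0.256] pointing down, gripper open.
Joint ranges: [-2.99, 2.99], [-0.89, 2.07], [0.3, 2.58], [-1.14, 4.28], [0, 2.63], [-3.12, 3.12]. Speed limits (rad/s): [2.57, 2.57, 3.01, 3.14, 3.14, 3.14].

INTERFACE

Orientations are given as a unit quaternion [w, x, y, z].
In Python, from bench import ctrl gives the robot as it stands.
- The arm moves only by the tool servo_tool, never from a script. Its argument "series" is text: rows parted by semicolons, each of 7 numbers parted by spaces: the gripper command: -1 is fully open, 1 is shut, values between are in proportion, then the shift along the tool's x, y, z in m, then the turn, a rotation vector about the tool's x, y, z in degrees. A call has 1 to 12 rows; each row is the pose to reach, as a shift and turn from the pose commanded when the call began, along the tool's axes at that moment; what a row does not reach only later rows make up. A row lasts 1/12 s, in which the tool goes at most 41.7 mm and 7.16 degrees, less where a joint would pass 70% of its speed; a pose out of reach is approached as far as the arm can. A call with a gripper value outside its range is refused whole. The fingers move at their own pace and stop on an object; the grip force is fixed at half the most. Time passes only in rows, so rows that repeat a pose let the fingers close. It gives the time, the measured TCP pose, the force, the opening and the grip force at its end, in the units of the state.
- ctrl.get_obs(): the state, without advancing time (a new reading comes with each control period).
- ctrl.camera(name): name is "scene" or "top" or "wrist"; returns a dict with "img" (420x560x3 uint8, red, green, blue), "z_map" (420x560 float32, m along the optical axis (not along the pixel's ray), 0 where there is no reading), "fovy" (degrees; the focal length in pixels is half the picture's height over the tangent of half this angle, whatever the lens; pixels are square), "cx", "cy" (the principal point, pixels), "k1" (the pictures are not rectified: a ray, as slopes to the right and down, at radius r is drawn at 1 + k1 r^2 times it, then the intrinsics apply), "extrinsics" (4x4, takes a point from camera to world coordinates); the wrist camera has in their place "T_tool_cam" (4x4, takes a point from camera to tool coordinates, whose origin is the TCP and whose axes are the flange's). Camera axes: x right, y down, z forward; pixel columns grow to the right and rows downward; lengths in m; the calibration is good to about 2 mm. A picture is of the moment at which its call begins: read the wrist's pose just before it.
- ctrl.hand_in(): hands the job in; it is judged then, once.
The state is a dict: "time_s": time; "q": joint angles; "dq": joint speeds; "joint_efforts": joint torques, N m; "eef_pos": TCP position; "eef_rot": TCP orientation; "wrist_force": force on the tool from outside, world axes, zero at the start; "torque": the same for the moment, N m; "opening": opening from 0.0 (shut) to 1.0 (fully open); "grasp_force": force on a finger pad.
Only numpy, scipy, OpenCV 4.12 (cv2) and the standard library are available. Lean on these libraries where they do the work, as an engineer would, in place of code of your own. Each camera call takes 0.05 s, during which the arm holds its last target. There are 200 camera calls.

TASK

A short fat bush was left on the rails of the marking stand: take it out and put it in the grey tray. Then lay the long bush from its wooden saddle on the rails, slide it in under the head until it presses firmly against the end stop, and only then push the lever on the head away from the rails' open front end, so that its foot comes down and rests on the long bush. Set both bushes down rather than dropping them, and leave the other stock on the bench where it is.

Things in the scene. Friction and masses are not known exactly. Their poses are not given: they have to be found in the camera images.
- stand: grey fixture, fixed, base plate 100 mm wide. Origin on the table below the front edge of its head; x runs along the rails into the fixture, z up. Two steel rails 12 mm thick (y = -20 and +20 mm, centres 50 mm high) run from x = -152 to +132 mm. A bush lies along x in the groove between them: axis 80 mm high for the short one, 76 mm for the long one
- head_edge (a point): middle of the lower front edge of the overhanging head, 175 mm above the table, axes as the stand. The head, two beams 70 mm wide over both and 30 mm high, reaches from here 155 mm to +x, where a column carries it
- foot (a point): underside of the lever's round rubber foot (18 mm across), below the head; about 135 mm above the table when raised
- stop: steel end stop across the inner end of the rails, 60 mm wide, 55 to 105 mm above the table; origin in the middle of the face that the long bush must meet (stand x = 132 mm); x axis points into the stop
- lever (a joint): lever on the head, hinge angle: 0 = handle leans towards the rails' open front end, foot raised; grows as the handle is pushed into the fixture (+x of the stand) and the foot comes down; about 0.57 when the foot rests on the seated long bush, 0.75 at its limit with nothing below. It tips over by its own weight near the middle and moves slowly
- lever_knob (a point): centre of the round black knob (24 mm across) at the top of the lever, 90 mm from the pivot; the stem below it is 10 mm thick
- lever_pivot (a point): the lever's pivot: in the head, 165 mm above the table, hinge axis along the stand's y; its x axis is the stand's x axis
- short_bush: short fat brass-coloured cylinder, 60 mm across, 80 mm long, 300 g, lying on the stand's rails partly under the head at the start; origin at its centre, x along its axis
- long_bush: long brass-coloured cylinder, 54 mm across, 130 mm long, 300 g, lying on the wooden saddle at the start; origin at its centre (45 mm above the table there), x along its axis; either end may go first
- saddle: fixed wooden saddle 100 x 62 mm, 22 mm high, its two bars (48 mm wide over both) run along its x; origin under its centre
- tray: fixed grey open tray 200 (x) x 160 (y) x 32 mm, walls and floor 5 mm; origin under its centre
- upright_a: bystander: bush 52 mm across, 70 mm high, standing upright; origin under its centre
- upright_b: bystander: bush 64 mm across, 55 mm high, standing upright; origin under its centre
- carton: bystander: closed cardboard carton 70 x 110 x 60 mm; origin under its centre
- tin: bystander: closed metal tin 70 mm across, 90 mm high; origin under its centre
- spanner: bystander: open-ended spanner 160 mm long lying flat; origin under its middle
- seal: bystander: flat black rubber ring 68 mm across, 14 mm high; origin under its centre
Things that resemble listed ones, but are neither listed nor needed, are in the scene too. Leave any blue look-alike of the long_bush alone.

How it is judged:
By the outcome, as a careful person would: the job done as asked, in the order asked, and still so for the second after the job is handed in, with the robot touching nothing.
It also fails if it takes over 72 s, if anything falls off the work surface, if the arm or the gripper's body presses on something with over 40 N, if the wrist force passes 120 N, or if a joint passes its speed limit or range.

## Working session

There is one attempt and no reset: what is moved stays moved. The work goes in short steps, Python scripts to look and compute and a tool call to move; the robot and the scene stay as the last step left them, time stands still between calls to the robot, and variables do not carry over. Pictures are saved under pics/ and viewed, at most 10 in all, crops included, and the job is handed in when it is done.

Besides the shell and the picture viewer there is one more tool, called as a command line: name --argument value ..., lists and objects as JSON in quotes. servo_tool: Moves the arm, as the interface text tells. Its arguments: {"type":"object","properties":{"series":{"type":"string"}},"required":["series"]}

```bash
mkdir -p pics; ls
cat > h.py <<'E'
import numpy as np, cv2
from bench import ctrl
from scipy.spatial.transform import Rotation as R
def cam(n):
    o=ctrl.get_obs(); c=ctrl.camera(n)
    if n=='wrist':
        T=np.eye(4); q=o['eef_rot']; T[:3,:3]=R.from_quat([q[1],q[2],q[3],q[0]]).as_matrix(); T[:3,3]=o['eef_pos']
        c['extrinsics']=T@np.array(c['T_tool_cam'])
    return c
def cloud(c):
    f=210/np.tan(np.radians(c['fovy'])/2); K=np.array([[f,0,c['cx']],[0,f,c['cy']],[0,0,1.]])
    v,u=np.mgrid[0:420,0:560]; p=np.stack([u,v],-1).reshape(-1,1,2).astype(float)
    s=cv2.undistortPoints(p,K,np.array([c['k1'],0,0,0,0.])).reshape(420,560,2)
    z=c['z_map']; P=np.stack([s[...,0]*z,s[...,1]*z,z],-1); E=np.array(c['extrinsics'])
    W=P@E[:3,:3].T+E[:3,3]; W[z==0]=np.nan; return W
def save(c,n,crop=None,s=1):
    im=c['img'][...,::-1]
    if crop: u0,v0,u1,v1=crop; im=im[v0:v1,u0:u1]
    cv2.imwrite('pics/'+n,cv2.resize(im,None,fx=s,fy=s,interpolation=cv2.INTER_CUBIC))
E
python3 - <<'E'
from h import *
import pickle
o=ctrl.get_obs();print(o)
for n in ['top','scene']:
    c=cam(n);save(c,n+'.png',s=1.4);pickle.dump(dict(c),open(n+'.pkl','wb'));np.save(n+'_W.npy',cloud(c));print(np.array(c['extrinsics']).round(3),c['fovy'],c['k1'])
E
```

```text
pics
{'time_s': 0.0, 'q': array([-1.39428202e+00,  1.81532900e-01,  1.60801178e+00,  3.18224683e-05,
        1.35381580e+00, -2.06320854e-01]), 'dq': array([ 0.00059551,  0.0009936 ,  0.00138892,  0.00092233, -0.0007954 ,
        0.0019801 ]), 'joint_efforts': array([ 1.29570117e-04, -4.44872332e+01, -3.51337659e+01, -1.79707213e-04,
        9.09105496e-03,  1.37815753e-06]), 'eef_pos': array([ 0.21471396, -0.53285319,  0.25538688]), 'eef_rot': array([-8.83581847e-04,  9.81735797e-01,  1.90247323e-01,  2.87060764e-05]), 'wrist_force': array([-0.77451513,  0.55015367,  0.07745636]), 'torque': array([ 0.02608235, -0.0152972 ,  0.0201139 ]), 'grasp_force': 0.0, 'opening': 1.004050760565757}
[[ 0.021 -0.99   0.137  0.309]
 [-1.    -0.024 -0.02   0.021]
 [ 0.023 -0.137 -0.99   1.544]
 [ 0.     0.     0.     1.   ]] 44.44688506887191 -0.1338741503067754
[[ 0.637  0.461 -0.618  1.306]
 [ 0.771 -0.372  0.517 -0.658]
 [ 0.008 -0.806 -0.592  0.943]
 [ 0.     0.     0.     1.   ]] 42.472680392704035 0.02888937565004084
```

View pics/top.png

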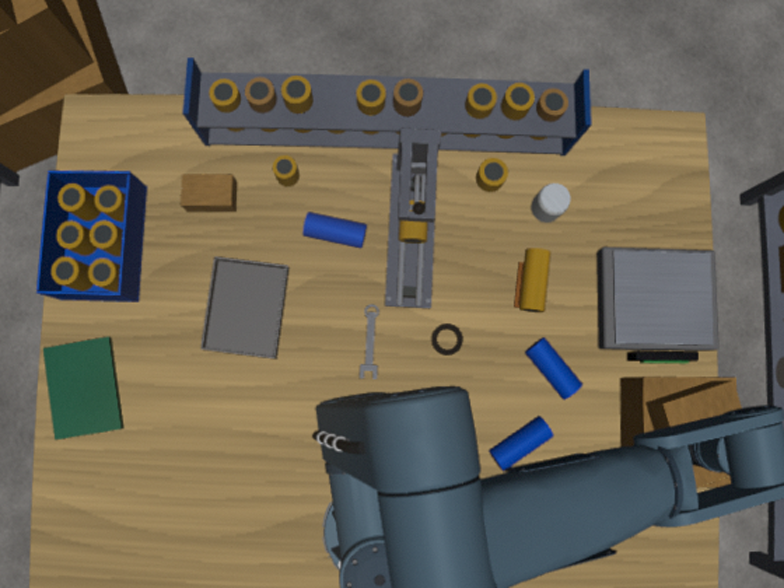

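View pics/scene.png

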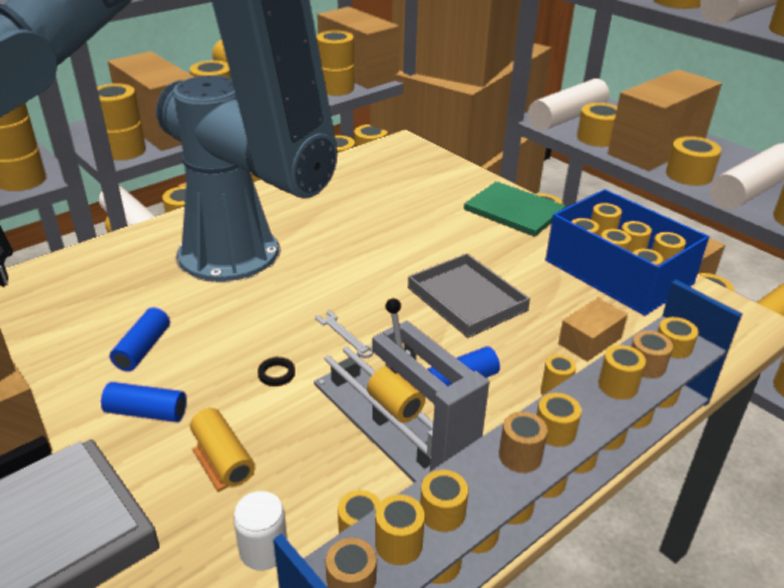

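Top view (1.4x pixels): the short bush is at (413,231) on the rails, half under the head. The brass bush on the saddle at (537,280) is the long bush. Look-alikes are the blue cylinders at (335,230), (554,368) and (521,443). The tray is at (245,307) (the big scale at (658,298) and the green mat are not it), and the lever knob is at (419,208), leaning towards the front.

```bash
cat >> h.py <<'E'
def rect(P):
    (c,s,a)=cv2.minAreaRect((P[:,:2]*1000).astype(np.float32)); return np.round(c,1),np.round(s,1),round(a,2)
E
python3 - <<'E'
from h import *
import pickle
W=np.load('top_W.npy');c=pickle.load(open('top.pkl','rb'));im=c['img'].astype(int)
S=np.load('scene_W.npy');d=pickle.load(open('scene.pkl','rb'));ims=d['img'].astype(int)
def at(u,v): return W[int(v/1.4),int(u/1.4)].round(3)
for n,p in dict(short=(413,231),long=(537,280),tray=(245,307),table=(480,230),knob=(419,208),headL=(403,190),headfront=(417,215),railL=(400,280),railR=(421,280),column=(415,142),base=(391,290),upA=(286,165),upB=(492,170),tin=(553,195),scale=(658,298),rack=(330,100)).items(): print(n,at(*p))
def brass(W,im,box,zr):
    x0,x1,y0,y1=box
    m=(W[...,0]>x0)&(W[...,0]<x1)&(W[...,1]>y0)&(W[...,1]<y1)&(W[...,2]>zr[0])&(W[...,2]<zr[1])
    if im is not None: m&=(im[...,0]>im[...,2]+60)
    return W[m]
l=at(537,280);s=at(413,231)
for WW,ii in((W,im),(S,ims)):
  P=brass(WW,ii,(l[0]-.12,l[0]+.12,l[1]-.08,l[1]+.08),(.045,.09));print('long',rect(P),len(P),np.percentile(P[:,2],98))
  P=brass(WW,ii,(s[0]-.1,s[0]+.1,s[1]-.05,s[1]+.05),(.07,.125));print('short',rect(P),len(P),np.percentile(P[:,2],98))
  P=brass(WW,None,(s[0]-.1,s[0]+.3,s[1]-.08,s[1]+.08),(.195,.212));print('head',rect(P),len(P),np.median(P[:,2]))
  t=at(245,307);P=brass(WW,None,(t[0]-.15,t[0]+.15,t[1]-.15,t[1]+.15),(.02,.04));print('tray',rect(P),len(P))
  P=brass(WW,None,(s[0]-.2,s[0]+.3,s[1]-.06,s[1]+.06),(.215,.3));print('knob',len(P),P.mean(0),P.min(0),P.max(0))
E
```

```text
short [ 0.619 -0.058  0.105]
long [ 0.53  -0.321  0.065]
tray [0.466 0.296 0.003]
table [ 0.647 -0.208  0.004]
knob [ 0.63  -0.059  0.26 ]
headL [ 0.68  -0.03   0.202]
headfront [ 0.629 -0.057  0.209]
railL [ 0.524 -0.033  0.057]
railR [ 0.525 -0.077  0.055]
column [ 0.773 -0.052  0.212]
base [ 0.508 -0.017  0.014]
upA [0.764 0.212 0.074]
upB [ 0.771 -0.229  0.052]
tin [ 0.709 -0.354  0.088]
scale [ 0.5   -0.586  0.064]
rack [0.888 0.122 0.13 ]
long (array([ 532.7, -322.7]), array([ 54.1, 130.6]), 83.48) 767 0.07650597647289233
short (array([642.3, -58.9]), array([53.2, 78.1]), 89.16) 237 0.11542786128138224
head (array([757.3, -62.2]), array([ 79.6, 269.9]), 89.73) 1181 0.20507978973610297
tray (array([492.4, 265.6]), array([213.1, 264.5]), 85.0) 502
knob 66 [ 0.63019002 -0.05675244  0.26036131] [ 0.61977111 -0.06734118  0.25015626] [ 0.64190191 -0.04628034  0.2683444 ]
long (array([ 532.6, -322.4]), array([ 53.7, 134.3]), 83.72) 1226 0.07494519239911179
short (array([642.8, -62. ]), array([84.1, 59. ]), 0.44) 813 0.11278256441207811
head (array([712.5, -62.3]), array([ 82.2, 182.6]), 88.09) 1872 0.2053339159749627
tray (array([461.3, 292.9]), array([168.6, 207. ]), 84.41) 833
knob 158 [ 0.6356081  -0.06273964  0.24800459] [ 0.62061841 -0.07188913  0.21612266] [ 0.64474102 -0.04873148  0.26674206]
```

```bash
cat >> h.py <<'E'
def grasp_pose(g,yaw,th):
    """grasp point, yaw deg of approach, tilt from vertical deg -> TCP pos, R"""
    a,t=np.radians(yaw),np.radians(th); c,s=np.cos(a),np.sin(a)
    z=np.array([c*np.sin(t),s*np.sin(t),-np.cos(t)]); y=np.array([s,-c,0]); x=np.cross(y,z)
    M=np.stack([x,y,z],1); return np.array(g)-.006*z, M
def cur():
    o=ctrl.get_obs(); q=o['eef_rot']; return o,np.array(o['eef_pos']),R.from_quat([q[1],q[2],q[3],q[0]]).as_matrix()
def plan(g,yaw,th,start=None):
    p,M=start if start else cur()[1:]
    P,N=grasp_pose(g,yaw,th)
    d=M.T@(P-p); r=R.from_matrix(M.T@N).as_rotvec(degrees=True)
    print('shift',d.round(4),'rot',r.round(2),'rows',round(max(np.linalg.norm(d)/.0417,np.linalg.norm(r)/7.16),1)); return P,N
E
python3 - <<'E'
from h import *
W=np.load('top_W.npy');S=np.load('scene_W.npy')
for n,A in(('top',W),('scene',S)):
  for side in (-1,1):
    m=(abs(A[...,2]-.054)<.006)&(A[...,0]>.47)&(A[...,0]<.6)&(abs(A[...,1]+.058-side*.02)<.014)
    P=A[m]; 
    if len(P)>10: print(n,side,len(P),P[:,:2].min(0),P[:,:2].max(0),'at x=.55: y=',np.polyfit(P[:,0]-.55,P[:,1],1))
  m=(abs(A[...,2]-.205)<.006)&(A[...,0]>.6)&(A[...,0]<.77)&(abs(A[...,1]+.06)<.05); P=A[m]
  for q in (.64,.66,.68,.70,.72,.74):
    s=P[abs(P[:,0]-q)<.006]; print(q,len(s),s[:,1].min().round(4),s[:,1].max().round(4))
  print('front',np.sort(P[:,0])[:6].round(3))
c=cam('wrist');print(np.array(c['T_tool_cam']).round(3),c['fovy'])
plan((.5,-.06,.33),0,0)
E
```

```text
top -1 160 [ 0.47180239 -0.08209972] [ 0.59927941 -0.06586581] at x=.55: y= [-0.0254836  -0.07432056]
top 1 167 [ 0.47341738 -0.0512787 ] [ 0.5998187  -0.02758231] at x=.55: y= [-0.01510253 -0.03520721]
0.64 68 -0.0927 -0.0226
0.66 60 -0.0924 -0.0246
0.68 65 -0.0919 -0.0243
0.7 65 -0.0947 -0.0265
0.72 63 -0.0942 -0.0261
0.74 57 -0.0944 -0.0259
front [0.622 0.623 0.623 0.623 0.623 0.623]
scene -1 207 [ 0.47242516 -0.08606201] [ 0.59952715 -0.06517289] at x=.55: y= [-0.04018718 -0.0792325 ]
scene 1 132 [ 0.47058017 -0.04981621] [ 0.55889482 -0.02971738] at x=.55: y= [-0.02401603 -0.0392007 ]
0.64 96 -0.0954 -0.0255
0.66 83 -0.0959 -0.0253
0.68 95 -0.0975 -0.0261
0.7 90 -0.0981 -0.0254
0.72 93 -0.0989 -0.0272
0.74 94 -0.0992 -0.0293
front [0.62  0.621 0.621 0.622 0.622 0.622]
[[-0.002 -0.958 -0.285  0.072]
 [ 1.    -0.002  0.001  0.001]
 [-0.001 -0.285  0.958 -0.118]
 [ 0.     0.     0.     1.   ]] 60.231550831315424
shift [ 0.4413 -0.3323 -0.0799] rot [-0.07 -0.   21.93] rows 13.4
```

```bash
sed -i 's/    M=np.stack(\[x,y,z\],1)/    M=np.stack([-x,-y,z],1)/' h.py
python3 - <<'E'
from h import *
A=plan((.50,-.058,.32),-1.7,0)
plan((.51,-.058,.20),-1.7,45,A)
E
```

```text
shift [ 0.4421 -0.3342 -0.0699] rot [-0.0000e+00 -1.0000e-01 -1.5637e+02] rows 21.8
shift [-0.0058  0.0003  0.1218] rot [  0. -45.   0.] rows 6.3
```

servo_tool --series "-1 0.22 -0.167 -0.07 0 0 -80; -1 0.22 -0.167 -0.07 0 0 -80; -1 0.22 -0.167 -0.07 0 0 -80; -1 0.22 -0.167 -0.07 0 0 -80; -1 0.22 -0.167 -0.07 0 0 -80; -1 0.22 -0.167 -0.07 0 0 -80; -1 0.442 -0.334 -0.07 0 0 -80; -1 0.442 -0.334 -0.07 0 0 -80; -1 0.442 -0.334 -0.07 0 0 -80; -1 0.442 -0.334 -0.07 0 0 -80; -1 0.442 -0.334 -0.07 0 0 -80; -1 0.442 -0.334 -0.07 0 0 -80"

```text
time_s: 1.15
eef_pos: [0.4687, -0.1093, 0.3247]
eef_rot: [0.0, 0.627, 0.779, 0.0]
wrist_force: [1.4, -1.2, 0.0]
opening: 1.003
grasp_force: 0.0
```

Run:
```python
from h import *
o,p,M=cur();print(p,o['q'].round(3))
A=plan((.50,-.058,.32),-1.7,0)
plan((.51,-.058,.20),-1.7,45,A)
plan((.51,-.058,.20),-1.7,45)
```

```text
[ 0.46867626 -0.10926606  0.32467903] [-0.476 -0.087  1.748 -0.     1.481 -0.691]
shift [ 0.0434  0.0415 -0.0013] rot [ 0.000e+00  2.000e-02 -7.599e+01] rows 10.6
shift [-0.0058  0.0003  0.1218] rot [  0. -45.   0.] rows 6.3
shift [0.0423 0.0472 0.1204] rot [-29.74 -38.06 -71.81] rows 12.1
```

servo_tool --series "-1 0.043 0.042 0 0 0 -76; -1 0.043 0.042 0 0 0 -76; -1 0.043 0.042 0 0 0 -76; -1 0.043 0.042 0 0 0 -76; -1 0.043 0.042 0 0 0 -76; -1 0.043 0.042 0 0 0 -76; -1 0.043 0.042 0 0 0 -76; -1 0.043 0.042 0 0 0 -76; -1 0.043 0.042 0 0 0 -76; -1 0.043 0.042 0 0 0 -76; -1 0.043 0.042 0 0 0 -76; -1 0.043 0.042 0 0 0 -76"

```text
time_s: 2.15
eef_pos: [0.5002, -0.0605, 0.3243]
eef_rot: [-0.0, 0.017, 1.0, 0.0]
wrist_force: [0.2, 0.1, 0.1]
opening: 1.0
grasp_force: 0.0
```

servo_tool --series "-1 -0.006 0 0.122 0 -45 0; -1 -0.006 0 0.122 0 -45 0; -1 -0.006 0 0.122 0 -45 0; -1 -0.006 0 0.122 0 -45 0; -1 -0.006 0 0.122 0 -45 0; -1 -0.006 0 0.122 0 -45 0; -1 -0.006 0 0.122 0 -45 0; -1 -0.006 0 0.122 0 -45 0; -1 -0.006 0 0.122 0 -45 0; -1 -0.006 0 0.122 0 -45 0"

```text
time_s: 2.98
eef_pos: [0.5061, -0.061, 0.2026]
eef_rot: [0.382, 0.018, 0.924, -0.007]
wrist_force: [0.5, 0.0, 0.3]
opening: 1.003
grasp_force: 0.0
```

Run:
```python
from h import *
o,p,M=cur();print(p,o['q'].round(3),M.round(3))
c=cam('wrist');save(c,'w1.png',s=1.4);W=cloud(c);np.save('w1.npy',W);np.save('w1im.npy',c['img'])
```

```text
[ 0.50614704 -0.06099137  0.20255129] [-0.576 -0.305  2.374  0.829  0.514 -2.729] [[-0.707  0.038  0.706]
 [ 0.028  0.999 -0.026]
 [-0.706  0.002 -0.708]]
```

View pics/w1.png

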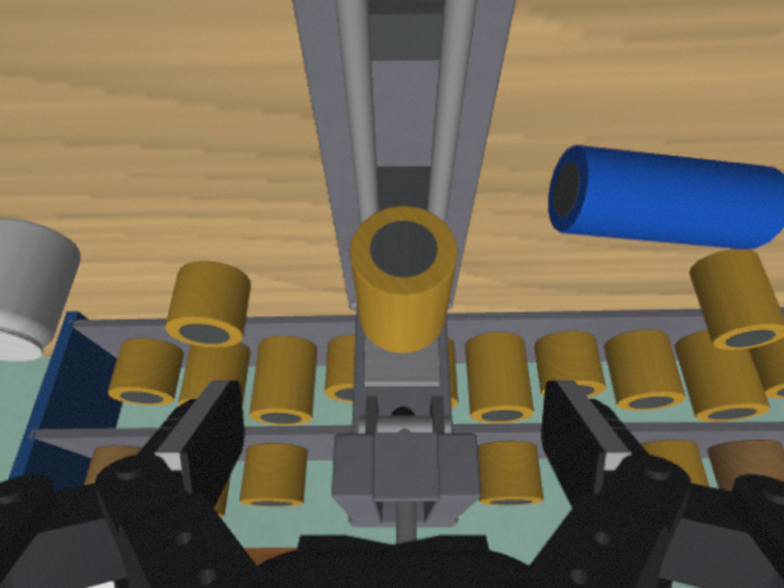

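The wrist view is upside down. It shows the short bush's front face at (403,250), the rails running up to (350,0) and (460,0), and the head front at (405,470). The brass bush on the rails is the right one and nothing lies in the way. Next I'll measure it and fit a small kinematic model, because joint 6 is nearing its limit.

```bash
cat > kin.py <<'E'
from h import *
from scipy.optimize import least_squares
D=[([-1.39428,.18153,1.60801,0,1.35382,-.20632],[.21471,-.53285,.25539]),([-.476,-.087,1.748,0,1.481,-.691],[.46868,-.10927,.32468]),([-.576,-.305,2.374,.829,.514,-2.729],[.50615,-.06099,.20255])]
lo=np.array([-2.99,-.89,.3,-1.14,0,-3.12]);hi=np.array([2.99,2.07,2.58,4.28,2.63,3.12])
def rot(q): return R.from_euler('ZYZYZ',[q[0],q[1]+q[2],q[3],q[4],q[5]+np.pi/2]).as_matrix()
def fk(q,k):
    d1,a1,off,a2,a3,b,L=k; Z=R.from_euler('Z',q[0]); 
    p=Z.apply([a1,off,d1])+R.from_euler('ZY',[q[0],q[1]]).apply([0,0,a2])+R.from_euler('ZY',[q[0],q[1]+q[2]]).apply([b,0,a3])
    return p+rot(q)[:,2]*L
K=least_squares(lambda k:np.r_[np.concatenate([fk(q,k)-p for q,p in D]),.001*(k[[1,5]])],[.3,0,.12,.35,.35,0,.2]).x
def ik(g,yaw,th,q0):
    P,N=grasp_pose(g,yaw,th)
    s=least_squares(lambda q:np.r_[10*(fk(q,K)-P),(R.from_matrix(rot(q).T@N)).as_rotvec()],np.clip(q0,lo+1e-3,hi-1e-3),bounds=(lo,hi)); return s.x,s.cost
E
python3 - <<'E'
from kin import *
print(K.round(4),[np.abs(fk(q,K)-p).max().round(4) for q,p in D]); o,p,M=cur(); print(np.abs(rot(o['q'])-M).max())
q=o['q']
for n,g in dict(s1=((.57,-.06,.09),-1.7,45),s2=((.62,-.06,.09),-1.7,45),up=((.51,-.058,.2),-1.7,45),tr=((.46,.29,.2),-1.7,45),trr=((.46,.29,.2),40,45),trd=((.46,.29,.04),40,45),sa=((.53,-.32,.2),-6.5,45),sad=((.5,-.32,.05),-6.5,45),lp=((.64,-.06,.08),-1.7,45)).items():
    x,c=ik(*g,q); print(n,x.round(2),round(c,6))
W=np.load('w1.npy');im=np.load('w1im.npy').astype(int)
br=(im[...,0]>im[...,2]+50)&(W[...,2]>.075)&(W[...,2]<.12)&(W[...,0]>.58)&(W[...,0]<.72)&(abs(W[...,1]+.06)<.05)
P=W[br];print('bush',len(P),P.min(0),P.max(0),np.median(P[:,1]))
for q0 in (.61,.63,.65,.67): s=P[abs(P[:,0]-q0)<.006]; print(q0,len(s),s[:,1].min().round(4),s[:,1].max().round(4),s[:,2].max().round(4), s[s[:,2].argmax(),1].round(4))
f=W[165:205,270:305].reshape(-1,3);
f=W[(im[...,0]<90)&(abs(W[...,0]-.605)<.02)&(abs(W[...,1]+.06)<.03)&(W[...,2]>.05)&(W[...,2]<.11)];print('dark',f.mean(0),len(f))
h=(W[...,2]>.17)&(W[...,2]<.21)&(abs(W[...,1]+.06)<.05)&(W[...,0]>.55);P=W[h];print('head',np.percentile(P[:,0],[1,5,50]),P[:,1].min(),P[:,1].max(),P[:,2].min())
for sd in (-1,1):
    m=(abs(W[...,2]-.055)<.006)&(W[...,0]>.46)&(W[...,0]<.59)&(abs(W[...,1]+.058-sd*.02)<.012);P=W[m];print('rail',sd,len(P),np.polyfit(P[:,0]-.55,P[:,1],1),P[:,0].min())
E
```

```text
Traceback (most recent call last):
  File "kin.py", line 10, in <module>
    K=least_squares(lambda k:np.r_[np.concatenate([fk(q,k)-p for q,p in D]),.001*(k[[1,5]])],[.3,0,.12,.35,.35,0,.2]).x
      ~~~~~~~~~~~~~^^^^^^^^^^^^^^^^^^^^^^^^^^^^^^^^^^^^^^^^^^^^^^^^^^^^^^^^^^^^^^^^^^^^^^^^^^^^^^^^^^^^^^^^^^^^^^^^^^
  File "kin.py", line 10, in <lambda>
    K=least_squares(lambda k:np.r_[np.concatenate([fk(q,k)-p for q,p in D]),.001*(k[[1,5]])],[.3,0,.12,.35,.35,0,.2]).x
                                                   ~~^^^^^
  File "kin.py", line 9, in fk
    return p+rot(q)[:,2]*L
             ~~~^^^
  File "kin.py", line 5, in rot
    def rot(q): return R.from_euler('ZYZYZ',[q[0],q[1]+q[2],q[3],q[4],q[5]+np.pi/2]).as_matrix()
                       ~~~~~~~~~~~~^^^^^^^^^^^^^^^^^^^^^^^^^^^^^^^^^^^^^^^^^^^^^^^^^
  File "scipy/spatial/transform/_rotation.pyx", line 1413, in scipy.spatial.transform._rotation.Rotation.from_euler
ValueError: Expected axis specification to be a non-empty string of upto 3 characters, got ZYZYZ
```

```bash
sed -i "s/^def rot.*/def rot(q): return (R.from_euler('ZYZ',[q[0],q[1]+q[2],q[3]])*R.from_euler('YZ',[q[4],q[5]+np.pi\/2])).as_matrix()/" kin.py
cat > m.py <<'E'
from kin import *
print(K.round(4),[np.abs(fk(q,K)-p).max().round(4) for q,p in D]); o,p,M=cur(); print(np.abs(rot(o['q'])-M).max())
q=o['q']
for n,g in dict(s1=((.57,-.06,.09),-1.7,45),s2=((.62,-.06,.09),-1.7,45),up=((.51,-.058,.2),-1.7,45),tr=((.46,.29,.2),-1.7,45),trr=((.46,.29,.2),40,45),trd=((.46,.29,.04),40,45),sa=((.53,-.32,.2),-6.5,45),sad=((.5,-.32,.05),-6.5,45),lp=((.64,-.06,.08),-1.7,45)).items():
    x,c=ik(*g,q); print(n,x.round(2),round(c,6))
W=np.load('w1.npy');im=np.load('w1im.npy').astype(int)
br=(im[...,0]>im[...,2]+50)&(W[...,2]>.075)&(W[...,2]<.12)&(W[...,0]>.58)&(W[...,0]<.72)&(abs(W[...,1]+.06)<.05)
P=W[br];print('bush',len(P),P.min(0),P.max(0),np.median(P[:,1]))
for q0 in (.61,.63,.65,.67): s=P[abs(P[:,0]-q0)<.006]; print(q0,len(s),s[:,1].min().round(4),s[:,1].max().round(4),s[:,2].max().round(4), s[s[:,2].argmax(),1].round(4))
f=W[(im[...,0]<90)&(abs(W[...,0]-.605)<.02)&(abs(W[...,1]+.06)<.03)&(W[...,2]>.05)&(W[...,2]<.11)];print('dark',f.mean(0),len(f))
h=(W[...,2]>.17)&(W[...,2]<.21)&(abs(W[...,1]+.06)<.05)&(W[...,0]>.55);P=W[h];print('head',np.percentile(P[:,0],[1,5,50]),P[:,1].min(),P[:,1].max(),P[:,2].min())
for sd in (-1,1):
    m=(abs(W[...,2]-.055)<.006)&(W[...,0]>.46)&(W[...,0]<.59)&(abs(W[...,1]+.058-sd*.02)<.012);P=W[m];print('rail',sd,len(P),np.polyfit(P[:,0]-.55,P[:,1],1),P[:,0].min())
E
python3 m.py
```

```text
[ 0.3155 -0.0006  0.1177  0.4383  0.5153  0.0868  0.2947] [np.float64(0.0001), np.float64(0.0001), np.float64(0.0)]
3.400058012914542e-16
s1 [-0.46  0.14  2.23  1.24  0.28 -3.12] 0.002557
s2 [-0.41  0.24  2.12  1.28  0.26 -3.12] 0.001211
up [-0.57 -0.31  2.38  0.83  0.52 -2.73] 0.0
tr [ 0.57 -0.06  2.18 -0.92  0.52 -0.28] 0.0
trr [ 0.12 -0.21  2.3   0.88  0.53 -2.82] 0.0
trd [ 0.19  0.22  2.24  1.17  0.29 -3.12] 0.015229
sa [-1.02  0.05  2.06  0.96  0.74 -3.12] 1.3e-05
sad [-0.99  0.32  2.05  0.92  0.55 -3.12] 0.022652
lp [-0.39  0.3   2.07  1.29  0.24 -3.12] 0.0014
bush 3968 [ 0.60091728 -0.09015549  0.07500814] [ 0.68269654 -0.03087033  0.11127212] -0.06128494194311282
0.61 983 -0.0893 -0.0309 0.111 -0.0604
0.63 416 -0.0888 -0.0337 0.1111 -0.0608
0.65 355 -0.0894 -0.0342 0.1113 -0.0612
0.67 299 -0.0902 -0.0352 0.1109 -0.0617
dark [ 0.60321337 -0.06022579  0.08018991] 1539
head [0.62100803 0.62162252 0.62346031] -0.10466360293546859 -0.02552800038137837 0.17001649500105043
rail -1 2728 [-0.02843197 -0.07780986] 0.4803799955353253
rail 1 2685 [-0.02932867 -0.03888764] 0.4820684812545833
```

```bash
sed -i 's/M=np.stack(\[-x,-y,z\],1)/M=np.stack([FL*x,FL*y,z],1)/; s/^def grasp_pose/FL=1\ndef grasp_pose/' h.py
python3 - <<'E'
from kin import *
q0=cur()[0]['q'].copy(); q0[5]+=np.pi
for th in (40,45,50,55):
  q=q0
  for n,g in dict(up=((.51,-.058,.2),-1.7),s1=((.56,-.059,.09),-1.7),s2=((.617,-.0603,.082),-1.7),lp=((.64,-.061,.08),-1.7),tr=((.46,.29,.2),-1.7),trd=((.46,.29,.04),-1.7),sa=((.53,-.32,.2),-6.5),sad=((.5,-.32,.05),-6.5),rl=((.50,-.057,.09),-1.7)).items():
    x,c=ik(*g,th,q); print(th,n,x.round(2),'BAD' if c>1e-6 else '')
E
```

```text
40 up [-0.54 -0.29  2.32  0.62  0.57  0.63] 
40 s1 [-0.47  0.13  2.24  1.17  0.3   0.08] 
40 s2 [-0.41  0.25  2.11  1.12  0.27  0.17] 
40 lp [-0.39  0.3   2.05  1.08  0.26  0.23] 
40 tr [ 0.54 -0.07  2.14 -0.69  0.57  2.64] 
40 trd [ 0.51  0.29  2.15 -1.13  0.34  3.12] BAD
40 sa [-0.99  0.06  2.01  0.8   0.75  0.18] 
40 sad [-1.05  0.34  2.1   1.19  0.59 -0.36] 
40 rl [-0.55 -0.01  2.39  1.2   0.35 -0.03] 
45 up [-0.57 -0.31  2.38  0.83  0.52  0.41] 
45 s1 [-0.49  0.14  2.29  1.63  0.32 -0.4 ] 
45 s2 [-0.43  0.27  2.15  1.65  0.28 -0.37] 
45 lp [-0.4   0.31  2.1   1.62  0.26 -0.33] 
45 tr [ 0.57 -0.06  2.18 -0.92  0.52  2.86] 
45 trd [0.34 0.24 2.25 0.26 0.   1.59] BAD
45 sa [-1.02  0.05  2.06  0.97  0.74  0.01] 
45 sad [-1.09  0.36  2.13  1.38  0.64 -0.57] 
45 rl [-0.59  0.01  2.44  1.59  0.39 -0.44] 
50 up [-0.61 -0.32  2.43  1.08  0.5   0.15] 
50 s1 [-0.52  0.17  2.33  1.98  0.4  -0.77] 
50 s2 [-0.44  0.29  2.19  2.05  0.35 -0.78] 
50 lp [-0.42  0.33  2.14  2.05  0.34 -0.76] 
50 tr [ 0.59 -0.05  2.21 -1.14  0.5   3.09] BAD
50 trd [0.34 0.24 2.25 1.65 0.   0.19] BAD
50 sa [-1.06  0.06  2.11  1.14  0.75 -0.17] 
50 sad [-1.12  0.4   2.16  1.54  0.71 -0.76] 
50 rl [-0.63  0.05  2.48  1.89  0.47 -0.77] 
55 up [-0.64 -0.32  2.48  1.36  0.5  -0.14] 
55 s1 [-0.54  0.21  2.36  2.2   0.52 -1.01] 
55 s2 [-0.46  0.33  2.22  2.29  0.47 -1.03] 
55 lp [-0.44  0.37  2.17  2.3   0.45 -1.02] 
55 tr [ 0.59 -0.06  2.21 -1.14  0.5   3.09] BAD
55 trd [ 0.34  0.23  2.25  2.35  0.   -0.52] BAD
55 sa [-1.09  0.08  2.14  1.31  0.78 -0.35] 
55 sad [-1.16  0.44  2.18  1.66  0.79 -0.92] 
55 rl [-0.67  0.11  2.51  2.09  0.6  -1.01]
```

servo_tool --series "-1 0 0 0 0 0 84; -1 0 0 0 0 0 84; -1 0 0 0 0 0 84; -1 0 0 0 0 0 84; -1 0 0 0 0 0 84; -1 0 0 0 0 0 84; -1 0 0 0 0 0 84; -1 0 0 0 0 0 84; -1 0 0 0 0 0 84; -1 0 0 0 0 0 84; -1 0 0 0 0 0 84; -1 0 0 0 0 0 84"

```text
time_s: 4.03
eef_pos: [0.5072, -0.061, 0.2035]
eef_rot: [0.288, 0.633, 0.673, 0.252]
wrist_force: [-0.1, 0.6, -0.2]
opening: 0.997
grasp_force: 0.0
```

servo_tool --series "-1 0 0 0 0 0 84; -1 0 0 0 0 0 84; -1 0 0 0 0 0 84; -1 0 0 0 0 0 84; -1 0 0 0 0 0 84; -1 0 0 0 0 0 84; -1 0 0 0 0 0 84; -1 0 0 0 0 0 84; -1 0 0 0 0 0 84; -1 0 0 0 0 0 84; -1 0 0 0 0 0 84; -1 0 0 0 0 0 84"

```text
time_s: 5.03
eef_pos: [0.5072, -0.061, 0.2035]
eef_rot: [0.046, 0.921, 0.077, 0.38]
wrist_force: [0.3, -0.9, -1.2]
opening: 1.0
grasp_force: 0.0
```

Run:
```python
from kin import *
o,p,M=cur();print(p,o['q'].round(3))
A=plan((.545,-.0582,.10),-1.7,45)
B=plan((.545,-.0582,.083),-1.7,45,A)
C=plan((.616,-.0603,.083),-1.7,45,B)
```

```text
[ 0.50721404 -0.06097209  0.20345037] [-0.574 -0.304  2.371  0.829  0.514  0.208]
shift [-0.0447 -0.0134  0.0938] rot [ 0.25  0.02 11.39] rows 2.5
shift [-0.012  0.     0.012] rot [0. 0. 0.] rows 0.4
shift [ 0.0502 -0.      0.0502] rot [0. 0. 0.] rows 1.7
```

servo_tool --series "-1 -0.045 -0.0134 0.094 0.25 0 11.4; -1 -0.045 -0.0134 0.094 0.25 0 11.4; -1 -0.045 -0.0134 0.094 0.25 0 11.4; -1 -0.045 -0.0134 0.094 0.25 0 11.4; -1 -0.045 -0.0134 0.094 0.25 0 11.4; -1 -0.045 -0.0134 0.094 0.25 0 11.4; -1 -0.045 -0.0134 0.094 0.25 0 11.4"

```text
time_s: 5.62
eef_pos: [0.5406, -0.0582, 0.1041]
eef_rot: [0.007, 0.924, -0.01, 0.383]
wrist_force: [0.3, 0.5, 0.5]
opening: 0.999
grasp_force: 0.0
```

servo_tool --series "-1 0.0066 0 0.012 0 0 0; -1 0.0132 0 0.0231 0 0 0; -1 0.02 0 0.0347 0 0 0; -1 0.0264 0 0.0462 0 0 0; -1 0.033 0 0.058 0 0 0; -1 0.0396 0 0.0693 0 0 0; -1 0.0396 0 0.0693 0 0 0; -1 0.0396 0 0.0693 0 0 0"

```text
time_s: 6.28
eef_pos: [0.6178, -0.0605, 0.0842]
eef_rot: [0.007, 0.923, -0.01, 0.384]
wrist_force: [-0.3, -0.1, 0.0]
opening: 1.0
grasp_force: 0.0
```

Run:
```python
from kin import *
o,p,M=cur();print(p+.006*M[:,2],o['q'].round(3),o['wrist_force'].round(1))
c=cam('wrist');save(c,'w2.png',s=1.2)
```

```text
[ 0.62208898 -0.06066454  0.07992159] [-0.421  0.28   2.142  1.673  0.275 -0.397] [-0.3 -0.1  0. ]
```

View pics/w2.png

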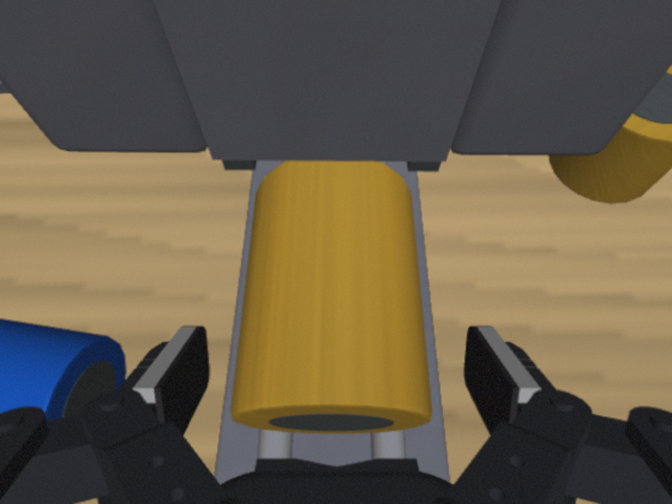

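The fingers straddle the bush's front end (332,415), centred and clear of the head. Closing.

servo_tool --series "1 0 0 0 0 0 0; 1 0 0 0 0 0 0; 1 0 0 0 0 0 0; 1 0 0 0 0 0 0; 1 0 0 0 0 0 0; 1 0 0 0 0 0 0; 1 0 0 0 0 0 0; 1 0 0 0 0 0 0; 1 0 0 0 0 0 0; 1 0 0 0 0 0 0"

```text
time_s: 7.17
eef_pos: [0.6166, -0.0591, 0.0828]
eef_rot: [0.006, 0.924, -0.01, 0.383]
wrist_force: [-5.3, 4.4, 7.0]
opening: 0.689
grasp_force: 63.7
```

Run:
```python
from kin import *
o,p,M=cur();print(o['opening'],o['grasp_force'],o['wrist_force'].round(1))
g0=p+.006*M[:,2]; print(g0)
A=plan((g0[0]-.10,g0[1]+.003,g0[2]+.004),-1.7,45)
B=plan((.50,-.057,.22),-1.7,45,A)
q=o['q']
for g,y in (((.50,-.057,.22),-1.7),((.49,.1,.2),15),((.44,.26,.2),36),((.44,.26,.045),36)):
    x,c=ik(g,y,45,q);print(x.round(2),c>1e-6)
    B=plan(g,y,45,B)
W=np.load('top_W.npy')
m=(W[...,2]>.024)&(W[...,2]<.04)&(abs(W[...,0]-.465)<.13)&(abs(W[...,1]-.29)<.12);P=W[m]
n,lab,st,ce=cv2.connectedComponentsWithStats(m.astype(np.uint8));k=1+st[1:,4].argmax();print(rect(W[lab==k]))
S=np.load('scene_W.npy')
m=(S[...,2]>.024)&(S[...,2]<.04)&(abs(S[...,0]-.465)<.13)&(abs(S[...,1]-.29)<.12)
n,lab,st,ce=cv2.connectedComponentsWithStats(m.astype(np.uint8));k=1+st[1:,4].argmax();print(rect(S[lab==k]))
```

```text
0.6892471419252488 63.71954083442688 [-5.3  4.4  7. ]
[ 0.62089077 -0.0592581   0.07853573]
shift [-0.0678 -0.0006 -0.0736] rot [-0.13 -0.06  0.37] rows 2.4
shift [ 0.0825  0.0014 -0.112 ] rot [0. 0. 0.] rows 3.3
[-0.59 -0.4   2.38  0.75  0.59  0.5 ] False
shift [0. 0. 0.] rot [0. 0. 0.] rows 0.0
[-0.26 -0.36  2.41  0.79  0.52  0.46] False
shift [-0.0244 -0.1554  0.0039] rot [ 11.81  -0.   -11.81] rows 3.8
[ 0.06 -0.32  2.38  0.84  0.54  0.39] False
shift [-0.0047 -0.166  -0.0047] rot [ 14.85   0.   -14.85] rows 4.0
[ 0.06  0.2   2.4   1.95  0.42 -0.84] False
shift [-0.1096  0.      0.1096] rot [0. 0. 0.] rows 3.7
(array([463.1, 293.9]), array([163.5, 201.5]), 84.3)
(array([461.5, 292.8]), array([168.6, 206.8]), 83.74)
```

servo_tool --series "1 0 0 -0.003 0 0 0; 1 -0.007 0 -0.012 0 0 0; 1 -0.017 0 -0.022 0 0 0; 1 -0.028 0 -0.034 0 0 0; 1 -0.038 0 -0.044 0 0 0; 1 -0.048 0 -0.054 0 0 0; 1 -0.058 0 -0.064 0 0 0; 1 -0.068 0 -0.074 0 0 0; 1 -0.068 0 -0.074 0 0 0"

```text
time_s: 7.92
eef_pos: [0.513, -0.0568, 0.0846]
eef_rot: [0.007, 0.925, -0.012, 0.38]
wrist_force: [-0.2, 0.3, -4.1]
opening: 0.687
grasp_force: 65.2
```

servo_tool --series "1 0.008 0 -0.012 0 0 0; 1 0.02 0 -0.03 0 0 0; 1 0.04 0 -0.055 0 0 0; 1 0.06 0 -0.083 0 0 0; 1 0.0825 0 -0.112 0 0 0; 1 0.0825 0 -0.112 0 0 0; 1 0.0825 0 -0.112 0 0 0"

```text
time_s: 8.5
eef_pos: [0.4976, -0.0583, 0.2306]
eef_rot: [0.01, 0.922, -0.01, 0.386]
wrist_force: [1.2, -0.8, -1.6]
opening: 0.687
grasp_force: 66.1
```

servo_tool --series "1 -0.003 -0.017 -0.002 1.3 0 -1.3; 1 -0.009 -0.05 -0.005 4 0 -4; 1 -0.015 -0.084 -0.008 6.7 0 -6.7; 1 -0.021 -0.118 -0.011 9.3 0 -9.3; 1 -0.027 -0.151 -0.014 12 0 -12; 1 -0.033 -0.185 -0.017 14.7 0 -14.7; 1 -0.039 -0.219 -0.021 17.3 0 -17.3; 1 -0.045 -0.252 -0.024 20 0 -20; 1 -0.051 -0.286 -0.027 22.7 0 -22.7; 1 -0.057 -0.319 -0.03 25.3 0 -25.3; 1 -0.06 -0.336 -0.032 26.7 0 -26.7; 1 -0.06 -0.336 -0.032 26.7 0 -26.7"

```text
time_s: 9.5
eef_pos: [0.4372, 0.2834, 0.2004]
eef_rot: [-0.119, 0.878, 0.291, 0.361]
wrist_force: [0.0, -1.0, -3.1]
opening: 0.689
grasp_force: 65.8
```

Run:
```python
from kin import *
o,p,M=cur();print(p+.006*M[:,2],o['q'].round(2),o['opening'],o['grasp_force'],o['wrist_force'].round(1))
A=plan((.445,.281,.036),36,45)
c=cam('wrist');save(c,'w3.png')
```

```text
[0.44062505 0.28594363 0.19616115] [ 0.15 -0.26  2.35  0.81  0.47  0.46] 0.6893024266072173 65.8304500579834 [ 0.  -1.  -3.1]
shift [-0.1122  0.0064  0.1144] rot [-0.42  0.37  0.47] rows 3.8
```

View pics/w3.png

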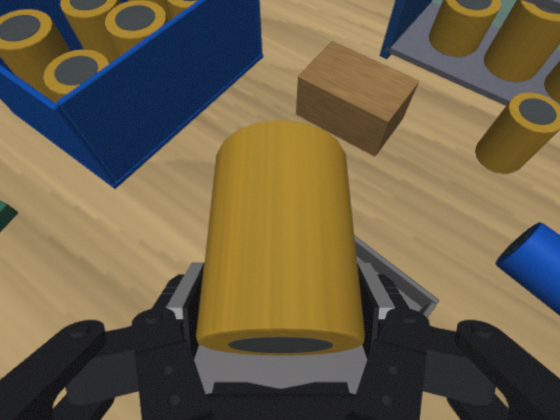

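The bush is held straight and hangs over the tray. Lowering it, with the last part slow.

servo_tool --series "1 -0.02 0.001 0.02 0 0 0; 1 -0.045 0.003 0.045 -0.4 0.4 0.5; 1 -0.07 0.005 0.072 -0.4 0.4 0.5; 1 -0.09 0.006 0.092 -0.4 0.4 0.5; 1 -0.1 0.006 0.102 -0.4 0.4 0.5; 1 -0.106 0.006 0.108 -0.4 0.4 0.5; 1 -0.108 0.006 0.11 -0.4 0.4 0.5; 1 -0.11 0.006 0.112 -0.4 0.4 0.5; 1 -0.11 0.006 0.112 -0.4 0.4 0.5"

```text
time_s: 10.3
eef_pos: [0.4421, 0.2741, 0.042]
eef_rot: [-0.116, 0.881, 0.281, 0.363]
wrist_force: [-0.4, -0.1, -4.1]
opening: 0.686
grasp_force: 66.2
```

Run:
```python
from kin import *
o,p,M=cur();print(p+.006*M[:,2],M[:,2],o['q'].round(2),o['wrist_force'].round(1))
c=cam('wrist');W=cloud(c);im=c['img'].astype(int)
m=(im[...,0]>im[...,2]+60)&(abs(W[...,0]-.46)<.1)&(abs(W[...,1]-.295)<.1)
n,lab,st,ce=cv2.connectedComponentsWithStats(m.astype(np.uint8));k=1+st[1:,4].argmax();P=W[lab==k]
print(P.min(0),P.max(0)); d=np.array([np.cos(.628),np.sin(.628)]);t=P[:,:2]@d
for a in np.linspace(t.min()+.008,t.max()-.008,5): print(a.round(3),P[abs(t-a)<.004][:,2].max().round(4))
```

```text
[0.445566  0.2765162 0.0377497] [ 0.57424967  0.40827671 -0.70961077] [ 0.13  0.25  2.37  2.07  0.39 -0.9 ] [-0.4 -0.1 -4.1]
[0.41572463 0.24250536 0.00428798] [0.55141253 0.36275161 0.07128694]
0.513 0.0709
0.544 0.0703
0.574 0.0699Traceback (most recent call last):
  File "<stdin>", line 7, in <module>
    return umr_maximum(a, axis, None, out, keepdims, initial, where)
ValueError: zero-size array to reduction operation maximum which has no identity
```

servo_tool --series "1 -0.0007 0 0.0007 0 0 0; 1 -0.0014 0 0.0014 0 0 0; 1 -0.0021 0 0.0021 0 0 0; 1 -0.0028 0 0.0028 0 0 0; 1 -0.0028 0 0.0028 0 0 0; 1 -0.0028 0 0.0028 0 0 0"

```text
time_s: 10.85
eef_pos: [0.444, 0.2763, 0.0421]
eef_rot: [-0.117, 0.879, 0.283, 0.367]
wrist_force: [0.2, 0.8, -2.9]
opening: 0.691
grasp_force: 66.2
```

servo_tool --series "1 -0.0004 0 0.0004 0 0 0; 1 -0.0008 0 0.0008 0 0 0; 1 -0.0008 0 0.0008 0 0 0; 1 -0.0008 0 0.0008 0 0 0"

```text
time_s: 11.18
eef_pos: [0.4438, 0.2762, 0.0405]
eef_rot: [-0.117, 0.879, 0.283, 0.366]
wrist_force: [-0.1, -0.2, -3.6]
opening: 0.69
grasp_force: 66.2
```

servo_tool --series "1 -0.0007 0 0.0007 0 0 0; 1 -0.0014 0 0.0014 0 0 0; 1 -0.002 0 0.002 0 0 0; 1 -0.002 0 0.002 0 0 0; 1 -0.002 0 0.002 0 0 0"

```text
time_s: 11.6
eef_pos: [0.444, 0.2763, 0.0379]
eef_rot: [-0.117, 0.879, 0.283, 0.367]
wrist_force: [-2.0, 1.2, 0.5]
opening: 0.688
grasp_force: 66.9
```

servo_tool --series "1 -0.0004 0 0.0004 0 0 0; 1 -0.0008 0 0.0008 0 0 0; 1 -0.0008 0 0.0008 0 0 0; 1 -0.0008 0 0.0008 0 0 0"

```text
time_s: 11.93
eef_pos: [0.4445, 0.2766, 0.0378]
eef_rot: [-0.117, 0.878, 0.283, 0.368]
wrist_force: [-8.3, -4.7, 14.3]
opening: 0.687
grasp_force: 68.6
```

servo_tool --series "1 0.0007 0 -0.0007 0 0 0; 0.2 0.0007 0 -0.0007 0 0 0; -0.3 0.0007 0 -0.0007 0 0 0; -1 0.0007 0 -0.0007 0 0 0; -1 0.0007 0 -0.0007 0 0 0; -1 0.0007 0 -0.0007 0 0 0; -1 0 0 -0.02 0 0 0; -1 0 0 -0.05 0 0 0; -1 0 0 -0.09 0 0 0; -1 0.03 0 -0.14 0 0 0; -1 0.06 0 -0.18 0 0 0; -1 0.06 0 -0.18 0 0 0"

```text
time_s: 12.93
eef_pos: [0.3909, 0.2445, 0.1462]
eef_rot: [-0.125, 0.875, 0.286, 0.37]
wrist_force: [-0.1, 0.9, 0.9]
opening: 0.998
grasp_force: 0.0
```

Run:
```python
from kin import *
c=cam('top');W=cloud(c);im=c['img'].astype(int)
m=(im[...,0]>im[...,2]+60)&(abs(W[...,0]-.46)<.09)&(abs(W[...,1]-.295)<.08)&(W[...,2]>.04)
P=W[m];print('short',len(P),rect(P),P[:,2].max())
o,p,M=cur();g=p+.006*M[:,2];print(g,o['q'].round(2),o['opening'])
# long bush
l=np.array([.5327,-.3226]);yw=-6.4;u=np.array([np.cos(np.radians(yw)),np.sin(np.radians(yw))]);g1=l-.043*u
q=o['q']
B=None
for gg,y,th in ((g,36,45),((.47,.1,.28),20,45),((.45,-.2,.28),-6.4,50),((*g1-.03*u,.12),yw,50),((*g1,.048),yw,50)):
    q,cst=ik(gg,y,th,q);print(gg,q.round(2),cst>1e-6);B=plan(gg,y,th,B)
```

```text
short 496 (array([466.7, 292.6]), array([79.1, 54.3]), 34.99) 0.07412626163426395
[0.39591883 0.24706576 0.14644202] [ 0.   -0.33  2.53  1.11  0.5   0.04] 1.0017018467586336
[0.39591883 0.24706576 0.14644202] [ 0.02 -0.33  2.52  1.04  0.49  0.12] False
shift [ 0.0001 -0.      0.    ] rot [-0.46 -1.22  0.08] rows 0.2
(0.47, 0.1, 0.28) [-0.35 -0.59  2.36  0.66  0.83  0.55] False
shift [ 0.0758  0.1614 -0.1131] rot [-11.31   0.    11.31] rows 5.1
(0.45, -0.2, 0.28) [-1.1  -0.52  2.36  0.9   0.95  0.16] False
shift [-0.086   0.273  -0.0855] rot [-19.47   4.91  17.84] rows 7.2
(np.float64(0.4601549419012764), np.float64(-0.31446276794893824), 0.12) [-1.22  0.14  2.25  1.3   0.79 -0.54] False
shift [-0.1079  0.1126  0.1204] rot [0. 0. 0.] rows 4.7
(np.float64(0.48996797947609433), np.float64(-0.317806835915128), 0.048) [-1.15  0.39  2.18  1.54  0.72 -0.78] False
shift [-0.0359 -0.      0.0693] rot [0. 0. 0.] rows 1.9
```

servo_tool --series "-1 0.076 0.161 -0.113 -11.3 0 11.3; -1 0.076 0.161 -0.113 -11.3 0 11.3; -1 0.076 0.161 -0.113 -11.3 0 11.3; -1 0.076 0.161 -0.113 -11.3 0 11.3; -1 0.076 0.161 -0.113 -11.3 0 11.3; -1 0.076 0.161 -0.113 -11.3 0 11.3; -1 0.076 0.161 -0.113 -11.3 0 11.3"

```text
time_s: 13.57
eef_pos: [0.4688, 0.093, 0.2845]
eef_rot: [-0.072, 0.905, 0.16, 0.387]
wrist_force: [0.8, -0.2, 1.4]
opening: 1.002
grasp_force: 0.0
```

servo_tool --series "-1 -0.086 0.273 -0.086 -19.5 4.9 17.8; -1 -0.086 0.273 -0.086 -19.5 4.9 17.8; -1 -0.086 0.273 -0.086 -19.5 4.9 17.8; -1 -0.086 0.273 -0.086 -19.5 4.9 17.8; -1 -0.086 0.273 -0.086 -19.5 4.9 17.8; -1 -0.086 0.273 -0.086 -19.5 4.9 17.8; -1 -0.086 0.273 -0.086 -19.5 4.9 17.8; -1 -0.086 0.273 -0.086 -19.5 4.9 17.8; -1 -0.086 0.273 -0.086 -19.5 4.9 17.8; -1 -0.086 0.273 -0.086 -19.5 4.9 17.8"

```text
time_s: 14.4
eef_pos: [0.4462, -0.2002, 0.2715]
eef_rot: [0.013, 0.903, -0.051, 0.426]
wrist_force: [0.4, -0.1, 0.5]
opening: 0.999
grasp_force: 0.0
```

Run:
```python
from kin import *
o,p,M=cur();g=p+.006*M[:,2];print(g,o['q'].round(2))
c=cam('wrist');W=cloud(c);im=c['img'].astype(int);save(c,'w4.png')
m=(im[...,0]>im[...,2]+60)&(abs(W[...,0]-.53)<.1)&(abs(W[...,1]+.32)<.06)&(W[...,2]>.05)&(W[...,2]<.085)
P=W[m];print(len(P),rect(P),P[:,2].max())
for x in (.49,.52,.55,.58): s=P[abs(P[:,0]-x)<.005];print(x,len(s),np.percentile(s[:,2],98).round(4),s[:,1].min().round(4),s[:,1].max().round(4))
```

```text
[ 0.45081829 -0.20060722  0.26767885] [-1.11 -0.48  2.37  0.94  0.95  0.11]
3576 (array([ 532.2, -322.4]), array([ 49., 130.]), 82.61) 0.07416352028289386
0.49 141 0.0675 -0.3026 -0.2926
0.52 162 0.0686 -0.3096 -0.2964
0.55 435 0.0729 -0.349 -0.3003
0.58 377 0.0731 -0.353 -0.3036
```

View pics/w4.png

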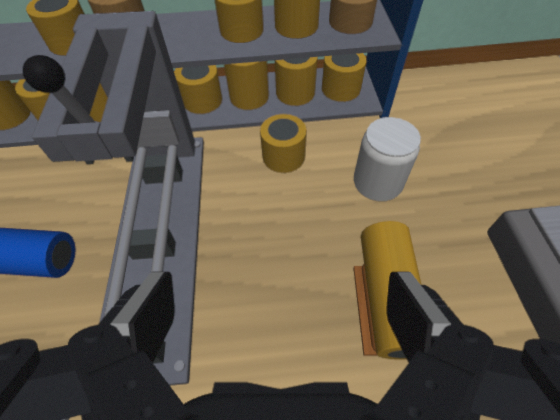

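Blue decoy at (30,255). The brass bush on the wooden saddle is at (395,290), nothing else brass lies there, and it matches the earlier measurement. Going for it near its robot-side end.

Run:
```python
from kin import *
l=np.array([.5325,-.3225]);yw=-6.5;u=np.array([np.cos(np.radians(yw)),np.sin(np.radians(yw))]);g1=l-.042*u
A=plan((*g1-.035*u,.115),yw,50);B=plan((*g1,.049),yw,50,A)
```

```text
shift [-0.1055  0.1159  0.1087] rot [-1.21 -0.43 -0.44] rows 4.6
shift [-0.0281 -0.      0.0692] rot [0. 0. 0.] rows 1.8
```

servo_tool --series "-1 -0.105 0.116 0.109 -1.2 -0.4 -0.4; -1 -0.105 0.116 0.109 -1.2 -0.4 -0.4; -1 -0.105 0.116 0.109 -1.2 -0.4 -0.4; -1 -0.105 0.116 0.109 -1.2 -0.4 -0.4; -1 -0.105 0.116 0.109 -1.2 -0.4 -0.4; -1 -0.105 0.116 0.109 -1.2 -0.4 -0.4; -1 -0.105 0.116 0.109 -1.2 -0.4 -0.4; -1 -0.105 0.116 0.109 -1.2 -0.4 -0.4"

```text
time_s: 15.12
eef_pos: [0.4528, -0.3131, 0.1213]
eef_rot: [0.024, 0.904, -0.05, 0.423]
wrist_force: [-0.5, -0.3, -0.0]
opening: 1.001
grasp_force: 0.0
```

Run:
```python
from kin import *
l=np.array([.5325,-.3225]);yw=-6.5;u=np.array([np.cos(np.radians(yw)),np.sin(np.radians(yw))]);g1=l-.042*u
B=plan((*g1,.049),yw,50)
c=cam('wrist');W=cloud(c);im=c['img'].astype(int);save(c,'w5.png')
m=(im[...,0]>im[...,2]+60)&(abs(W[...,0]-.53)<.1)&(abs(W[...,1]+.32)<.06)&(W[...,2]>.045)&(W[...,2]<.085)
P=W[m]
for x in (.48,.5,.52,.55,.58): s=P[abs(P[:,0]-x)<.005];print(x,len(s),np.percentile(s[:,2],98).round(4),s[:,1].min().round(4),s[:,1].max().round(4),s[:,1].mean().round(4))
print(P[:,0].min())
```

```text
shift [-0.0309  0.0002  0.0697] rot [-0.   -0.12  0.11] rows 1.8
0.48 1573 0.073 -0.3434 -0.2924 -0.3177
0.5 1317 0.0729 -0.3458 -0.2945 -0.3201
0.52 1122 0.0727 -0.3479 -0.2969 -0.3222
0.55 902 0.0728 -0.3513 -0.3004 -0.3259
0.58 738 0.0728 -0.3552 -0.3042 -0.3293
0.46496630891783675
```

View pics/w5.png

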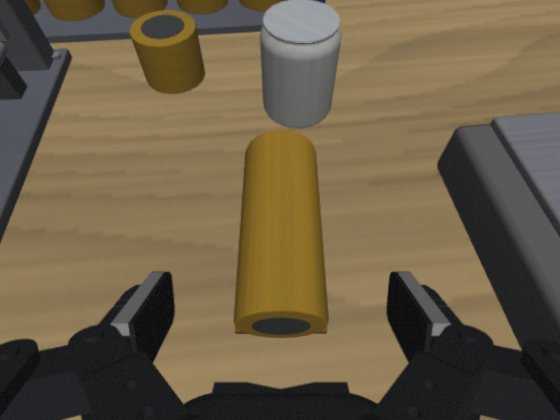

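The bush is centred between the fingers, end at (282,325). Moving in and closing.

servo_tool --series "-1 -0.01 0.001 0.02 0 0 0; -1 -0.018 0.001 0.038 0 0 0; -1 -0.025 0.001 0.055 0 0 0; -1 -0.031 0.001 0.07 0 0 0; -1 -0.031 0.001 0.07 0 0 0; -1 -0.031 0.001 0.07 0 0 0; -1 -0.031 0.001 0.07 0 0 0"

```text
time_s: 15.75
eef_pos: [0.4858, -0.3201, 0.0537]
eef_rot: [0.026, 0.904, -0.051, 0.423]
wrist_force: [0.3, -0.2, 0.5]
opening: 0.998
grasp_force: 0.0
```

servo_tool --series "1 0 0 0 0 0 0; 1 0 0 0 0 0 0; 1 0 0 0 0 0 0; 1 0 0 0 0 0 0; 1 0 0 0 0 0 0; 1 0 0 0 0 0 0; 1 0 0 0 0 0 0; 1 0 0 0 0 0 0; 1 0 0 0 0 0 0; 1 0 0 0 0 0 0"

```text
time_s: 16.58
eef_pos: [0.4857, -0.3193, 0.0527]
eef_rot: [0.024, 0.904, -0.051, 0.424]
wrist_force: [-4.9, 5.4, 8.9]
opening: 0.611
grasp_force: 62.6
```

Run:
```python
from kin import *
o,p,M=cur();g=p+.006*M[:,2];print(g,o['q'].round(2),o['wrist_force'],o['opening'])
# rail line y=-.0583-.029*(x-.55); bush front end ~.108 ahead of grasp
g=tuple(g);B=None;q=o['q']
yl=lambda x:-.0583-.029*(x-.55)
for gg,y in ((g,-6.6),((g[0]-.02,g[1]+.01,.21),-6.6),((.470,yl(.47),.16),-1.7),((.470,yl(.47),.085),-1.7)):
    q,cst=ik(gg,y,50,q);print(gg,q.round(2),cst>1e-6);B=plan(gg,y,50,B)
```

```text
[ 0.49026439 -0.31978185  0.04888182] [-1.15  0.39  2.18  1.54  0.72 -0.78] [-4.87342214  5.40418279  8.93341879] 0.6113923383995411
(np.float64(0.4902643889149076), np.float64(-0.31978184825210354), np.float64(0.04888181789102298)) [-1.15  0.39  2.17  1.54  0.72 -0.78] False
shift [ 0. -0.  0.] rot [-0.06 -0.22  0.1 ] rows 0.0
(np.float64(0.47026438891490757), np.float64(-0.30978184825210353), 0.21) [-1.19 -0.08  2.22  1.09  0.86 -0.2 ] False
shift [ 0.1099 -0.0076 -0.1197] rot [0. 0. 0.] rows 3.9
(0.47, -0.055979999999999995, 0.16) [-0.7  -0.35  2.55  1.24  0.53 -0.09] False
shift [-0.0572 -0.2517  0.0096] rot [ 3.75 -0.   -3.15] rows 6.2
(0.47, -0.055979999999999995, 0.085) [-0.7  -0.    2.55  1.85  0.52 -0.79] False
shift [-0.0575  0.      0.0482] rot [0. 0. 0.] rows 1.8
```

servo_tool --series "1 0.003 0 -0.003 0 0 0; 1 0.013 0 -0.012 0 0 0; 1 0.03 -0.001 -0.03 0 0 0; 1 0.05 -0.003 -0.053 0 0 0; 1 0.07 -0.005 -0.076 0 0 0; 1 0.09 -0.007 -0.098 0 0 0; 1 0.11 -0.008 -0.12 0 0 0; 1 0.11 -0.008 -0.12 0 0 0; 1 0.11 -0.008 -0.12 0 0 0"

```text
time_s: 17.33
eef_pos: [0.4648, -0.3105, 0.215]
eef_rot: [0.027, 0.904, -0.051, 0.423]
wrist_force: [-0.2, -0.5, -2.1]
opening: 0.611
grasp_force: 63.7
```

servo_tool --series "1 -0.002 -0.015 0 0.2 0 -0.2; 1 -0.008 -0.04 0.004 0.6 0 -0.5; 1 -0.015 -0.075 0.008 1.2 0 -1; 1 -0.02 -0.11 0.012 1.7 0 -1.4; 1 -0.026 -0.145 0.016 2.2 0 -1.9; 1 -0.032 -0.18 0.019 2.8 0 -2.4; 1 -0.037 -0.215 0.023 3.3 0 -2.8; 1 -0.041 -0.24 0.027 3.7 0 -3.1; 1 -0.041 -0.252 0.029 3.8 0 -3.2; 1 -0.041 -0.252 0.029 3.8 0 -3.2; 1 -0.041 -0.252 0.029 3.8 0 -3.2"

```text
time_s: 18.25
eef_pos: [0.4888, -0.0574, 0.1607]
eef_rot: [0.006, 0.907, -0.012, 0.422]
wrist_force: [0.2, -0.2, -2.3]
opening: 0.613
grasp_force: 63.7
```

```bash
cat > lb.py <<'E'
from kin import *
yl=lambda x:-.0583-.029*(x-.55)
def look():
    o,p,M=cur();g=p+.006*M[:,2];print('g',g.round(4),'q',o['q'].round(2),'F',o['wrist_force'].round(1),o['opening'].round(3), 'yaw',np.degrees(np.arctan2(M[1,2],M[0,2])).round(2),'th',np.degrees(np.arccos(-M[2,2])).round(2))
    c=cam('wrist');W=cloud(c);im=c['img'].astype(int)
    m=(im[...,0]>im[...,2]+60)&(abs(W[...,0]-g[0]-.04)<.1)&(abs(W[...,1]-g[1])<.045)&(abs(W[...,2]-g[2]-.01)<.03)
    P=W[m];print('n',len(P),'x',P[:,0].min().round(4),P[:,0].max().round(4))
    for x in np.arange(-.01,.12,.02)+g[0]:
        s=P[abs(P[:,0]-x)<.004]
        if len(s)>20: print(x.round(3),len(s),'top',np.percentile(s[:,2],98).round(4),'y',s[:,1].min().round(4),s[:,1].max().round(4),'railmid',yl(x).round(4))
    return c,W
E
python3 - <<'E'
from lb import *
look()
plan((.493,yl(.493),.095),-1.7,50)
E
```

```text
Traceback (most recent call last):
  File "lb.py", line 4, in look
    o,p,M=cur();g=p+.006*M[:,2];print('g',g.round(4),'q',o['q'].round(2),'F',o['wrist_force'].round(1),o['opening'].round(3), 'yaw',np.degrees(np.arctan2(M[1,2],M[0,2])).round(2),'th',np.degrees(np.arccos(-M[2,2])).round(2))
                                                                                                       ^^^^^^^^^^^^^^^^^^
AttributeError: 'float' object has no attribute 'round'
```

```bash
sed -i "s/o\['opening'\].round(3)/o['opening']/" lb.py
python3 - <<'E'
from lb import *
look()
plan((.493,yl(.493),.095),-1.7,50)
E
```

```text
g [ 0.4934 -0.0576  0.1568] q [-0.65 -0.24  2.49  1.32  0.48 -0.15] F [ 0.2 -0.2 -2.3] 0.613473276271167 yaw -1.54 th 49.88
n 33166 x 0.471 0.6017
0.483 3397 top 0.1817 y -0.0835 -0.0328 railmid -0.0564
0.503 2577 top 0.1815 y -0.0842 -0.0332 railmid -0.0569
0.523 2002 top 0.1812 y -0.0846 -0.0335 railmid -0.0575
0.543 1589 top 0.1809 y -0.085 -0.0341 railmid -0.0581
0.563 1289 top 0.1806 y -0.0867 -0.0347 railmid -0.0587
0.583 1077 top 0.1805 y -0.086 -0.0352 railmid -0.0593
0.603 102 top 0.18 y -0.0857 -0.037 railmid -0.0598
shift [-0.0484 -0.0021  0.0395] rot [-0.03  0.06  0.1 ] rows 1.5
```

servo_tool --series "1 -0.006 -0.001 0.005 0 0 0; 1 -0.02 -0.0015 0.017 0 0 0; 1 -0.035 -0.0015 0.029 0 0 0; 1 -0.046 -0.0015 0.0385 0 0 0; 1 -0.0515 -0.0015 0.043 0 0 0; 1 -0.0515 -0.0015 0.043 0 0 0; 1 -0.0515 -0.0015 0.043 0 0 0"

```text
time_s: 18.88
eef_pos: [0.4895, -0.0586, 0.0948]
eef_rot: [0.007, 0.906, -0.014, 0.422]
wrist_force: [0.1, -0.4, -2.0]
opening: 0.614
grasp_force: 63.8
```

Run:
```python
from lb import *
look()
```

```text
g [ 0.4941 -0.0587  0.091 ] q [-0.64  0.03  2.49  1.86  0.48 -0.75] F [ 0.1 -0.4 -2. ] 0.6139581947098495 yaw -1.81 th 49.97
n 32968 x 0.4715 0.6029
0.484 3379 top 0.1159 y -0.085 -0.0337 railmid -0.0564
0.504 2554 top 0.1156 y -0.0851 -0.0344 railmid -0.057
0.524 1987 top 0.1154 y -0.0856 -0.0349 railmid -0.0575
0.544 1571 top 0.1151 y -0.0859 -0.0356 railmid -0.0581
0.564 1260 top 0.1149 y -0.0864 -0.0361 railmid -0.0587
0.584 1077 top 0.1149 y -0.0866 -0.0368 railmid -0.0593
0.604 82 top 0.1146 y -0.0795 -0.0416 railmid -0.0599
```

Run:
```python
from lb import *
c=cam('wrist');W=cloud(c);save(c,'w6.png')
im=c['img'].astype(int)
for x in (.615,.63,.645,.66):
    s=W[(abs(W[...,0]-x)<.004)&(abs(W[...,1]+.06)<.034)&(abs(W[...,2]-.055)<.004)]
    if len(s)>10:
        h=[np.median(s[s[:,1]<-.06][:,1]),np.median(s[s[:,1]>=-.06][:,1])];print(x,len(s),np.round(h,4),'mid',np.mean(h).round(4),yl(x))
```

```text
(no output)
```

View pics/w6.png

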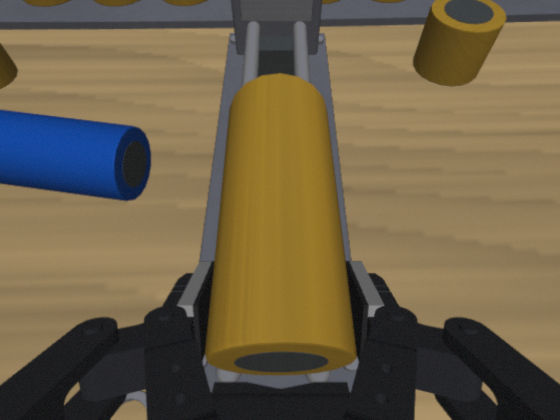

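The picture shows the long bush (280,220) just above the rails at (252,45) and (301,45), about 1.7 mm too far right (−y). I'll shift it while lowering.

servo_tool --series "1 -0.002 -0.0018 0.0016 0 0 0; 1 -0.004 -0.0018 0.0032 0 0 0; 1 -0.006 -0.0018 0.0048 0 0 0; 1 -0.0077 -0.0018 0.0064 0 0 0; 1 -0.0077 -0.0018 0.0064 0 0 0; 1 -0.0077 -0.0018 0.0064 0 0 0"

```text
time_s: 19.48
eef_pos: [0.4898, -0.0556, 0.0854]
eef_rot: [0.007, 0.906, -0.013, 0.423]
wrist_force: [0.8, -0.4, -1.9]
opening: 0.614
grasp_force: 63.8
```

servo_tool --series "1 -0.0007 0 0.0006 0 0 0; 1 -0.0014 0 0.0012 0 0 0; 1 -0.0014 0 0.0012 0 0 0; 1 -0.0014 0 0.0012 0 0 0"

```text
time_s: 19.82
eef_pos: [0.4901, -0.0558, 0.0838]
eef_rot: [0.007, 0.906, -0.013, 0.423]
wrist_force: [-0.7, -0.1, -1.5]
opening: 0.616
grasp_force: 63.6
```

Run:
```python
from lb import *
look()
```

```text
g [ 0.4947 -0.0559  0.08  ] q [-0.64  0.08  2.49  1.96  0.49 -0.86] F [-0.7 -0.1 -1.5] 0.6161588661427891 yaw -1.72 th 50.11
n 33130 x 0.4723 0.6023
0.485 3399 top 0.1049 y -0.082 -0.0311 railmid -0.0564
0.505 2572 top 0.1047 y -0.0824 -0.0315 railmid -0.057
0.525 2000 top 0.1046 y -0.0829 -0.0322 railmid -0.0576
0.545 1600 top 0.1045 y -0.0831 -0.0326 railmid -0.0581
0.565 1289 top 0.1044 y -0.0835 -0.033 railmid -0.0587
0.585 1080 top 0.1045 y -0.0837 -0.0337 railmid -0.0593
0.605 62 top 0.1043 y -0.0737 -0.0374 railmid -0.0599
```

servo_tool --series "1 -0.0005 0 0.0004 0 0 0; 1 -0.0009 0 0.0008 0 0 0; 1 -0.0009 0 0.0008 0 0 0; 1 -0.0009 0 0.0008 0 0 0"

```text
time_s: 20.2
eef_pos: [0.4905, -0.0557, 0.0833]
eef_rot: [0.007, 0.905, -0.013, 0.424]
wrist_force: [-5.3, 0.7, 8.2]
opening: 0.611
grasp_force: 64.9
```

servo_tool --series "1 -0.0005 0 0.0004 0 0 0; 1 -0.0009 0 0.0008 0 0 0; 1 -0.0009 0 0.0008 0 0 0; 1 -0.0009 0 0.0008 0 0 0"

```text
time_s: 20.53
eef_pos: [0.4909, -0.0555, 0.0829]
eef_rot: [0.006, 0.905, -0.013, 0.425]
wrist_force: [-14.5, 3.0, 19.6]
opening: 0.614
grasp_force: 66.1
```

servo_tool --series "1 0.001 0 -0.0008 0 0 0; 1 0.0042 0 0.003 0 0 0; 1 0.0106 0 0.0107 0 0 0; 1 0.0203 0 0.0222 0 0 0; 1 0.0299 0 0.0337 0 0 0; 1 0.0396 0 0.0452 0 0 0; 1 0.0492 0 0.0566 0 0 0; 1 0.0588 0 0.0681 0 0 0; 1 0.0653 0 0.0758 0 0 0; 1 0.0653 0 0.0758 0 0 0"

```text
time_s: 21.37
eef_pos: [0.5921, -0.0589, 0.0836]
eef_rot: [0.007, 0.905, -0.012, 0.424]
wrist_force: [2.9, 0.1, 1.7]
opening: 0.615
grasp_force: 63.5
```

Run:
```python
from lb import *
c,W=look()
```

```text
g [ 0.5967 -0.059   0.0797] q [-0.47  0.26  2.24  2.08  0.38 -0.83] F [2.9 0.1 1.7] 0.6152783625947621 yaw -1.72 th 50.2
n 33156 x 0.5742 0.705
0.587 3383 top 0.1045 y -0.0854 -0.0341 railmid -0.0594
0.607 2569 top 0.1045 y -0.0855 -0.0346 railmid -0.0599
0.627 1993 top 0.1044 y -0.0857 -0.0354 railmid -0.0605
0.647 1589 top 0.1044 y -0.0859 -0.0359 railmid -0.0611
0.667 1274 top 0.1042 y -0.0864 -0.0365 railmid -0.0617
0.687 1084 top 0.1044 y -0.0869 -0.0369 railmid -0.0623
0.707 67 top 0.104 y -0.0783 -0.0427 railmid -0.0628
```

servo_tool --series "1 0.0032 0 0.0038 0 0 0; 1 0.0096 0 0.0115 0 0 0; 1 0.016 0 0.019 0 0 0; 1 0.0225 0 0.027 0 0 0; 1 0.0289 0 0.0345 0 0 0; 1 0.0289 0 0.0345 0 0 0; 1 0.0289 0 0.0345 0 0 0"

```text
time_s: 22.0
eef_pos: [0.6354, -0.06, 0.0834]
eef_rot: [0.007, 0.906, -0.012, 0.424]
wrist_force: [4.1, -0.0, 3.0]
opening: 0.614
grasp_force: 63.4
```

servo_tool --series "1 0.0006 0 0.0008 0 0 0; 1 0.0013 0 0.0015 0 0 0; 1 0.0019 0 0.0023 0 0 0; 1 0.0019 0 0.0023 0 0 0; 1 0.0019 0 0.0023 0 0 0"

```text
time_s: 22.42
eef_pos: [0.6371, -0.0598, 0.0831]
eef_rot: [0.007, 0.906, -0.013, 0.423]
wrist_force: [-9.5, 0.8, 12.0]
opening: 0.615
grasp_force: 65.0
```

servo_tool --series "1 0.0006 0 0.0008 0 0 0; 1 0.0013 0 0.0015 0 0 0; 1 0.0013 0 0.0015 0 0 0; 1 0.0013 0 0.0015 0 0 0"

```text
time_s: 22.75
eef_pos: [0.639, -0.0599, 0.0831]
eef_rot: [0.007, 0.906, -0.013, 0.423]
wrist_force: [-9.8, -0.4, 12.2]
opening: 0.616
grasp_force: 65.3
```

Run:
```python
from lb import *
c,W=look();save(c,'w7.png')
```

```text
g [ 0.6436 -0.06    0.0793] q [-0.41  0.34  2.13  2.07  0.33 -0.77] F [-9.8 -0.4 12.2] 0.6159065440086412 yaw -1.73 th 50.11
n 21241 x 0.621 0.688
0.634 3419 top 0.1041 y -0.087 -0.0346 railmid -0.0607
0.654 2609 top 0.1041 y -0.0876 -0.0354 railmid -0.0613
0.674 1511 top 0.1039 y -0.0875 -0.036 railmid -0.0619
```

View pics/w7.png

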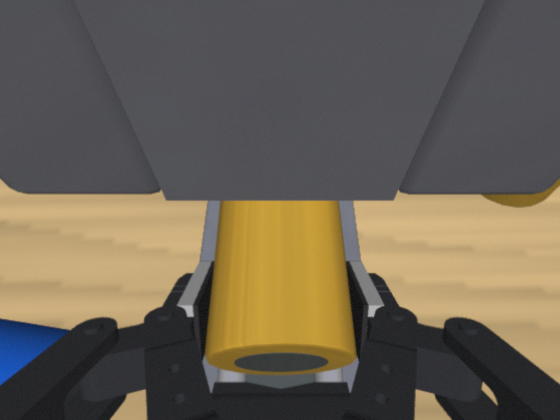

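The bush's end (280,360) is near the head edge line. The force comes from rail friction with some down-press, and it is still moving, so about 3 mm are left. Pushing on.

servo_tool --series "1 0.0009 0 0.0003 0 0 0; 1 0.0015 0 0.001 0 0 0; 1 0.0022 0 0.0018 0 0 0; 1 0.0022 0 0.0018 0 0 0; 1 0.0022 0 0.0018 0 0 0"

```text
time_s: 23.22
eef_pos: [0.6416, -0.06, 0.0832]
eef_rot: [0.007, 0.906, -0.013, 0.423]
wrist_force: [-8.2, -1.4, 9.9]
opening: 0.621
grasp_force: 64.7
```

servo_tool --series "1 0.0006 0 0.0008 0 0 0; 1 0.0013 0 0.0015 0 0 0; 1 0.0013 0 0.0015 0 0 0; 1 0.0013 0 0.0015 0 0 0"

```text
time_s: 23.55
eef_pos: [0.6424, -0.0597, 0.0829]
eef_rot: [0.007, 0.906, -0.013, 0.422]
wrist_force: [-21.6, -1.0, 18.6]
opening: 0.619
grasp_force: 66.1
```

servo_tool --series "1 0.0006 0 0.0006 0 0 0; 1 0.001 0 0.0009 0 0 0; 1 0.001 0 0.0009 0 0 0; 1 0.001 0 0.0009 0 0 0"

```text
time_s: 23.88
eef_pos: [0.6425, -0.0597, 0.0828]
eef_rot: [0.007, 0.907, -0.013, 0.422]
wrist_force: [-38.4, -1.9, 31.7]
opening: 0.614
grasp_force: 68.6
```

Run:
```python
from lb import *
c,W=look()
```

```text
g [ 0.6471 -0.0598  0.0789] q [-0.41  0.34  2.12  2.05  0.32 -0.76] F [-38.4  -1.9  31.7] 0.6140533377703391 yaw -1.77 th 49.91
n 18645 x 0.624 0.6782
0.637 3455 top 0.1038 y -0.0866 -0.0345 railmid -0.0608
0.657 2654 top 0.1038 y -0.0872 -0.021 railmid -0.0614
0.677 52 top 0.0925 y -0.0874 -0.0357 railmid -0.062
```

Firmly against the stop: 38 N with no further motion, end face at x = 0.624 as expected. Releasing and backing straight out.

servo_tool --series "1 0.0006 0 -0.0005 0 0 0; 0.3 0.0006 0 -0.0005 0 0 0; -0.3 0.0006 0 -0.0005 0 0 0; -1 0.0006 0 -0.0005 0 0 0; -1 0.0006 0 -0.0005 0 0 0; -1 0.0006 0 -0.0005 0 0 0; -1 0.0006 0 -0.0005 0 0 0; -1 -0.01 0 -0.015 0 0 0; -1 -0.03 0 -0.04 0 0 0; -1 -0.05 0 -0.07 0 0 0; -1 -0.07 0 -0.1 0 0 0; -1 -0.07 0 -0.1 0 0 0"

```text
time_s: 24.93
eef_pos: [0.5177, -0.0537, 0.0909]
eef_rot: [0.006, 0.907, -0.013, 0.42]
wrist_force: [-0.4, -0.5, -0.5]
opening: 1.0
grasp_force: 0.0
```

Run:
```python
from lb import *
o,p,M=cur();g=p+.006*M[:,2];print(g,o['q'].round(2),o['wrist_force'].round(1))
c=cam('wrist');W=cloud(c);im=c['img'].astype(int)
m=(im[...,0]>im[...,2]+60)&(W[...,0]>.58)&(W[...,0]<.7)&(abs(W[...,1]+.06)<.035)&(W[...,2]>.06)&(W[...,2]<.11);P=W[m];print('bush rear',np.percentile(P[:,0],[.5,2,5]),P[:,2].max())
B=None;q=o['q']
for gg,y,th in ((g,-1.7,50),((.53,-.057,.25),-1.7,45),((.53,-.057,.33),-1.7,10),((.575,-.0595,.275),-1.7,10)):
    q,cs=ik(gg,y,th,q);print(gg,q.round(2),cs>1e-6);B=plan(gg,y,th,B)
for n in('scene','top'):
    c=cam(n);W=cloud(c);im=c['img'].astype(int)
    m=(im.max(-1)<60)&(abs(W[...,0]-.63)<.05)&(abs(W[...,1]+.06)<.03)&(W[...,2]>.22)&(W[...,2]<.28);P=W[m];print(n,len(P),P.mean(0),P.min(0),P.max(0))
```

```text
[ 0.52227057 -0.05380635  0.08700782] [-0.57  0.1   2.42  1.95  0.44 -0.78] [-0.4 -0.5 -0.5]
bush rear [0.62336022 0.6237758  0.62410466] 0.10466176003560088
[ 0.52227057 -0.05380635  0.08700782] [-0.57  0.1   2.42  1.97  0.44 -0.81] False
shift [-0.0034 -0.0017 -0.0014] rot [0.01 0.11 0.03] rows 0.1
(0.53, -0.057, 0.25) [-0.53 -0.35  2.29  0.66  0.59  0.63] False
shift [ 0.1304  0.003  -0.0988] rot [-0. -5. -0.] rows 3.9
(0.53, -0.057, 0.33) [-0.36 -0.09  1.74  0.06  1.33  1.23] False
shift [ 0.06   -0.     -0.0555] rot [  0. -35.  -0.] rows 4.9
(0.575, -0.0595, 0.275) [-0.34  0.05  1.71  0.06  1.22  1.25] False
shift [0.0348 0.0012 0.062 ] rot [0. 0. 0.] rows 1.7
scene 76 [ 0.63532198 -0.0644088   0.25824037] [ 0.62510364 -0.0727429   0.24686759] [ 0.64257415 -0.05325059  0.26710021]
top 53 [ 0.62867523 -0.0579691   0.26146489] [ 0.61969792 -0.06718014  0.25434475] [ 0.63860559 -0.04862627  0.26764968]
```

The bush stayed seated (end at 0.6238). Next is the lever: go up, make the tool vertical, shut the fingers and stand in front of the knob (0.632, −0.0605, 0.255).

servo_tool --series "1 0.127 0.001 -0.1 0 -5 0; 1 0.127 0.001 -0.1 0 -5 0; 1 0.127 0.001 -0.1 0 -5 0; 1 0.127 0.001 -0.1 0 -5 0; 1 0.127 0.001 -0.1 0 -5 0; 1 0.127 0.001 -0.1 0 -5 0; 1 0.127 0.001 -0.1 0 -5 0"

```text
time_s: 25.67
eef_pos: [0.531, -0.0508, 0.2186]
eef_rot: [0.003, 0.924, -0.011, 0.383]
wrist_force: [1.1, 1.0, -0.5]
opening: 0.01
grasp_force: 0.0
```

servo_tool --series "1 0.055 0 -0.055 0 -45 0; 1 0.055 0 -0.055 0 -45 0; 1 0.055 0 -0.055 0 -45 0; 1 0.055 0 -0.055 0 -45 0; 1 0.055 0 -0.055 0 -45 0; 1 0.055 0 -0.055 0 -45 0; 1 0.055 0 -0.055 0 -45 0; 1 0.055 0 -0.055 0 -45 0; 1 0.055 0 -0.055 0 -45 0; 1 0.055 0 -0.055 0 -45 0; 1 0.055 0 -0.055 0 -45 0"

```text
time_s: 26.58
eef_pos: [0.5301, -0.0511, 0.2964]
eef_rot: [-0.001, 1.0, -0.011, 0.003]
wrist_force: [0.8, 0.2, 0.3]
opening: 0.0
grasp_force: 0.0
```

Run:
```python
from lb import *
o,p,M=cur();g=p+.006*M[:,2];print(g,M.round(3)[:,2],o['q'].round(2),o['opening'])
plan((.59,-.0603,.254),-1.7,0)
c=cam('wrist');W=cloud(c);im=c['img'].astype(int)
m=(im.max(-1)<60)&(abs(W[...,0]-.63)<.05)&(abs(W[...,1]+.06)<.03)&(W[...,2]>.22)&(W[...,2]<.28);P=W[m];print(len(P),P.mean(0),P.min(0),P.max(0))
m=(abs(W[...,0]-.65)<.04)&(abs(W[...,1]+.06)<.012)&(W[...,2]>.208)&(W[...,2]<.24);P=W[m];print('stem',len(P),P.mean(0) if len(P) else 0)
```

```text
[ 0.5301769  -0.05107141  0.29042216] [ 0.006  0.002 -1.   ] [-0.32  0.05  1.67  0.    1.42  1.27] 0.00020315324591918914
shift [0.0598 0.0079 0.0368] rot [-0.12 -0.35  0.39] rows 1.7
2959 [ 0.62940721 -0.06033491  0.26098156] [ 0.61871344 -0.07196086  0.25089105] [ 0.64056585 -0.04902783  0.26633624]
stem 0 0
```

servo_tool --series "1 0 0.008 0.037 0 0 0; 1 0.02 0.008 0.037 0 0 0; 1 0.05 0.008 0.037 0 0 0; 1 0.06 0.008 0.037 0 0 0; 1 0.06 0.008 0.037 0 0 0; 1 0.06 0.008 0.037 0 0 0"

```text
time_s: 27.13
eef_pos: [0.59, -0.0608, 0.2601]
eef_rot: [-0.001, 1.0, -0.012, 0.003]
wrist_force: [0.7, -0.8, -0.2]
opening: 0.004
grasp_force: 0.0
```

servo_tool --series "1 0.004 0 0 0 0 0; 1 0.008 0 0 0 0 0; 1 0.012 0 0 0 0 0; 1 0.015 0 0 0 0 0; 1 0.018 0 0 0 0 0; 1 0.021 0 0 0 0 0; 1 0.024 0 0 0 0 0; 1 0.027 0 0 0 0 0; 1 0.03 0 0 0 0 0; 1 0.03 0 0 0 0 0"

```text
time_s: 27.97
eef_pos: [0.6211, -0.0615, 0.2598]
eef_rot: [-0.001, 1.0, -0.012, 0.002]
wrist_force: [-0.1, 0.1, -0.6]
opening: -0.002
grasp_force: 0.0
```

servo_tool --series "1 0.003 0 0 0 0 0; 1 0.006 0 0 0 0 0; 1 0.009 0 0 0 0 0; 1 0.012 0 0 0 0 0; 1 0.015 0 0 0 0 0; 1 0.015 0 0 0 0 0"

```text
time_s: 28.47
eef_pos: [0.6361, -0.0619, 0.2599]
eef_rot: [-0.001, 1.0, -0.012, 0.002]
wrist_force: [-0.0, 0.5, -0.7]
opening: -0.004
grasp_force: 0.0
```

```bash
cat > kn.py <<'E'
from lb import *
o=cur()[0];print(o['eef_pos'],o['wrist_force'].round(1))
for n in('scene','wrist'):
    c=cam(n);W=cloud(c);im=c['img'].astype(int)
    m=(im.max(-1)<60)&(abs(W[...,0]-.67)<.06)&(abs(W[...,1]+.06)<.03)&(W[...,2]>.222)&(W[...,2]<.275)
    if n=='wrist': m[330:]=0
    if m.sum(): P=W[m];print(n,len(P),np.median(P,0).round(4),P.min(0).round(4),P.max(0).round(4))
E
python3 kn.py
```

```text
[ 0.63605329 -0.06186009  0.25991782] [-0.   0.5 -0.7]
scene 144 [ 0.6581 -0.07    0.2606] [ 0.6287 -0.0771  0.2444] [ 0.6723 -0.0543  0.2741]
wrist 4959 [ 0.6599 -0.0622  0.2632] [ 0.6353 -0.0764  0.2406] [ 0.6727 -0.0494  0.275 ]
```

servo_tool --series "1 0.003 0 0 0 0 0; 1 0.006 0 0 0 0 0; 1 0.009 0 0 0 0 0; 1 0.012 0 0 0 0 0; 1 0.012 0 0 0 0 0; 1 0.012 0 0 0 0 0; 1 0.012 0 0 0 0 0; 1 0.012 0 0 0 0 0"

```text
time_s: 29.23
eef_pos: [0.6474, -0.0621, 0.26]
eef_rot: [-0.001, 1.0, -0.012, 0.002]
wrist_force: [-0.7, -0.3, -0.6]
opening: 0.003
grasp_force: 0.0
```

```bash
python3 kn.py
```

```text
[ 0.64739672 -0.06205093  0.25995411] [-0.7 -0.3 -0.6]
scene 149 [ 0.6786 -0.0699  0.2566] [ 0.6413 -0.0782  0.2446] [ 0.6935 -0.0553  0.2748]
wrist 4956 [ 0.6798 -0.0627  0.2594] [ 0.6467 -0.0767  0.2389] [ 0.6938 -0.0497  0.275 ]
```

It has tipped and is moving on its own. Waiting, then a gentle follow-up push.

servo_tool --series "1 0 0 0 0 0 0; 1 0 0 0 0 0 0; 1 0 0 0 0 0 0; 1 0 0 0 0 0 0; 1 0 0 0 0 0 0; 1 0 0 0 0 0 0; 1 0 0 0 0 0 0; 1 0 0 0 0 0 0; 1 0 0 0 0 0 0; 1 0 0 0 0 0 0; 1 0 0 0 0 0 0; 1 0 0 0 0 0 0"

```text
time_s: 30.33
eef_pos: [0.6475, -0.0621, 0.26]
eef_rot: [-0.001, 1.0, -0.012, 0.002]
wrist_force: [0.6, -0.6, 0.6]
opening: -0.003
grasp_force: 0.0
```

```bash
python3 kn.py
```

```text
[ 0.64746456 -0.06206985  0.25998253] [ 0.6 -0.6  0.6]
scene 148 [ 0.6793 -0.0697  0.2566] [ 0.6417 -0.0773  0.2411] [ 0.6931 -0.0569  0.2749]
wrist 4977 [ 0.6798 -0.0627  0.2594] [ 0.6467 -0.0767  0.2395] [ 0.6939 -0.0497  0.275 ]
```

servo_tool --series "1 0.003 0 0 0 0 0; 1 0.006 0 0 0 0 0; 1 0.009 0 0 0 0 0; 1 0.012 0 0 0 0 0; 1 0.012 0 0 0 0 0; 1 0.012 0 0 0 0 0"

```text
time_s: 30.93
eef_pos: [0.6593, -0.0624, 0.2599]
eef_rot: [-0.001, 1.0, -0.012, 0.002]
wrist_force: [-3.5, 0.5, 1.9]
opening: -0.0
grasp_force: 1.5
```

```bash
python3 kn.py
```

```text
[ 0.65929913 -0.06235288  0.25991114] [-3.5  0.5  1.9]
scene 158 [ 0.678  -0.0702  0.2577] [ 0.6512 -0.0777  0.2444] [ 0.6939 -0.0555  0.2726]
wrist 4740 [ 0.6809 -0.0628  0.2593] [ 0.6583 -0.0769  0.2414] [ 0.6943 -0.0499  0.275 ]
```

The knob has come to rest (travel ≈52 mm, about 0.57 rad) and resists, so the foot is on the bush. Backing away and checking.

servo_tool --series "1 -0.01 0 0 0 0 0; 1 -0.035 0 0 0 0 0; 1 -0.07 0 0 0 0 0; 1 -0.1 0 0 0 0 0; 1 -0.13 0 -0.03 0 0 0; 1 -0.16 0 -0.06 0 0 0; 1 -0.16 0 -0.06 0 0 0; 1 -0.16 0 -0.06 0 0 0; 1 -0.16 0 -0.06 0 0 0"

```text
time_s: 31.78
eef_pos: [0.4997, -0.0588, 0.3196]
eef_rot: [-0.001, 1.0, -0.012, 0.003]
wrist_force: [-0.1, -0.3, -0.2]
opening: -0.002
grasp_force: 0.0
```

```bash
python3 kn.py
python3 - <<'E'
from lb import *
c=cam('scene');save(c,'end.png',(200,180,420,400),2.7);W=cloud(c);im=c['img'].astype(int)
m=(im[...,0]>im[...,2]+60)&(W[...,0]>.59)&(W[...,0]<.78)&(abs(W[...,1]+.063)<.035)&(W[...,2]>.06)&(W[...,2]<.11);P=W[m];print('bush',len(P),np.percentile(P[:,0],[.5,2,98,99.5]),np.percentile(P[:,2],98))
E
```

```text
[ 0.49967467 -0.05881051  0.31963557] [-0.1 -0.3 -0.2]
scene 83 [ 0.6867 -0.0663  0.2563] [ 0.6765 -0.0735  0.2438] [ 0.6942 -0.0566  0.2636]
bush 1017 [0.62348948 0.62623966 0.74411933 0.74783294] 0.10641266899446593
```

View pics/end.png

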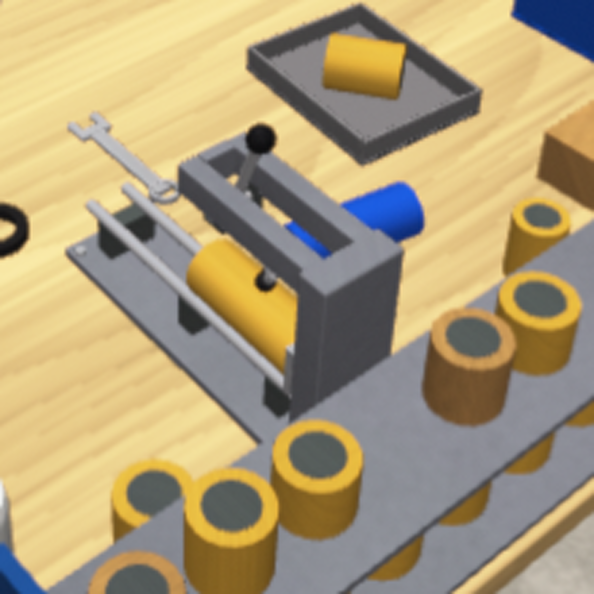

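The foot (265,282) rests on the long bush, which sits against the stop. The lever knob (261,138) is pushed over and the short bush lies in the tray (365,65).

```bash
python3 -c "
from bench import ctrl
print(ctrl.hand_in())"
```

```text
the job is handed in; nothing more can be done
None
```

The job is handed in: the short bush is in the tray, the long bush is pressed against the end stop, and the lever foot rests on it, finished at about 32 s; no verdict came back.

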